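Secure the hatch handles for the delivery boat

TASK

Make the stock ready for the boat: turn every hatch handle in the beech stand so that its lever points straight back along the dark line inlaid at its socket, spring one of the clamps onto its square stem, about level, between the stand and the lever, and press both covers of the fixings box down until their catches hold them shut. Leave the handles upright and fully down in their sockets and any spare clamp lying on the counter, and do not disturb the cheek plate, the shackle or the sounding lead.

Things in the scene. Friction and masses are not known exactly. Their poses are not given: they have to be found in the camera images.
- stand: fixed beech stand, 70 (x) x 340 (y) x 34 mm high; origin at the centre of its underside, z up, x towards its rear edge, away from the robot. Four round sockets in a row on its y axis at y = -135, -45, 45, 135 mm (one may be empty); from each a dark inlaid line runs straight back (+x) to the rear edge. Come to the stems with a clamp from the front (-x).
- handle0: loose brass hatch handle (0.3 kg), free to turn in its socket (None if absent); origin under its tang on its axis, 8 mm above the counter, z up. Round tang 26 mm deep; square stem 10 x 10 mm, z = 26 to 80 mm (middle of the bare part z = 52); round lever on top, 14 mm thick, axis at z = 87 mm, along its x from -13 to +45 mm. Starts up to 1 rad off the mark
- handle0_lever (a point): point near the free end of that handle's lever, 38 mm out from the stem axis along the handle's x (None if absent)
- handle1: loose brass hatch handle (0.3 kg), free to turn in its socket (None if absent); origin under its tang on its axis, 8 mm above the counter, z up. Round tang 26 mm deep; square stem 10 x 10 mm, z = 26 to 80 mm (middle of the bare part z = 52); round lever on top, 14 mm thick, axis at z = 87 mm, along its x from -13 to +45 mm. Starts up to 1 rad off the mark
- handle1_lever (a point): point near the free end of that handle's lever, 38 mm out from the stem axis along the handle's x (None if absent)
- handle2: loose brass hatch handle (0.3 kg), free to turn in its socket (None if absent); origin under its tang on its axis, 8 mm above the counter, z up. Round tang 26 mm deep; square stem 10 x 10 mm, z = 26 to 80 mm (middle of the bare part z = 52); round lever on top, 14 mm thick, axis at z = 87 mm, along its x from -13 to +45 mm. Starts up to 1 rad off the mark
- handle2_lever (a point): point near the free end of that handle's lever, 38 mm out from the stem axis along the handle's x (None if absent)
- handle3: loose brass hatch handle (0.3 kg), free to turn in its socket (None if absent); origin under its tang on its axis, 8 mm above the counter, z up. Round tang 26 mm deep; square stem 10 x 10 mm, z = 26 to 80 mm (middle of the bare part z = 52); round lever on top, 14 mm thick, axis at z = 87 mm, along its x from -13 to +45 mm. Starts up to 1 rad off the mark
- handle3_lever (a point): point near the free end of that handle's lever, 38 mm out from the stem axis along the handle's x (None if absent)
- clamp0: loose sprung steel clamp like a clothes peg, 70 g, lying flat: 18 mm thick, 84 mm long. Origin at its pivot, mid-thickness; z along the hinge pin (up, or down if turned over). Jaws reach 41 mm to +x, tails 43 mm to -x; shut, the tails' outer faces are 22 mm apart at the pivot, 45 mm at the ends. The frame belongs to the -y arm: the midline is turned about z by half the joint value from its x
- clamp0_arm (a joint): opening of that clamp: 0 shut, about 0.2 sprung on a 10 mm stem, 0.6 fully open. To open, pinch the tails from above, pads centred 28 mm behind the pivot and closing across the clamp (13 N), until the tails are parallel, about 20 mm over their outer faces; the jaws then gape 21 mm between the small lips at their tips. A stem sits well 28 mm ahead of the pivot
- clamp1: loose sprung steel clamp like a clothes peg, 70 g, lying flat: 18 mm thick, 84 mm long. Origin at its pivot, mid-thickness; z along the hinge pin (up, or down if turned over). Jaws reach 41 mm to +x, tails 43 mm to -x; shut, the tails' outer faces are 22 mm apart at the pivot, 45 mm at the ends. The frame belongs to the -y arm: the midline is turned about z by half the joint value from its x
- clamp1_arm (a joint): opening of that clamp: 0 shut, about 0.2 sprung on a 10 mm stem, 0.6 fully open. To open, pinch the tails from above, pads centred 28 mm behind the pivot and closing across the clamp (13 N), until the tails are parallel, about 20 mm over their outer faces; the jaws then gape 21 mm between the small lips at their tips. A stem sits well 28 mm ahead of the pivot
- clamp2: loose sprung steel clamp like a clothes peg, 70 g, lying flat: 18 mm thick, 84 mm long. Origin at its pivot, mid-thickness; z along the hinge pin (up, or down if turned over). Jaws reach 41 mm to +x, tails 43 mm to -x; shut, the tails' outer faces are 22 mm apart at the pivot, 45 mm at the ends. The frame belongs to the -y arm: the midline is turned about z by half the joint value from its x
- clamp2_arm (a joint): opening of that clamp: 0 shut, about 0.2 sprung on a 10 mm stem, 0.6 fully open. To open, pinch the tails from above, pads centred 28 mm behind the pivot and closing across the clamp (13 N), until the tails are parallel, about 20 mm over their outer faces; the jaws then gape 21 mm between the small lips at their tips. A stem sits well 28 mm ahead of the pivot
- clamp3: loose sprung steel clamp like a clothes peg, 70 g, lying flat: 18 mm thick, 84 mm long. Origin at its pivot, mid-thickness; z along the hinge pin (up, or down if turned over). Jaws reach 41 mm to +x, tails 43 mm to -x; shut, the tails' outer faces are 22 mm apart at the pivot, 45 mm at the ends. The frame belongs to the -y arm: the midline is turned about z by half the joint value from its x
- clamp3_arm (a joint): opening of that clamp: 0 shut, about 0.2 sprung on a 10 mm stem, 0.6 fully open. To open, pinch the tails from above, pads centred 28 mm behind the pivot and closing across the clamp (13 N), until the tails are parallel, about 20 mm over their outer faces; the jaws then gape 21 mm between the small lips at their tips. A stem sits well 28 mm ahead of the pivot
- fixbox: fixed grey box of brass fixings, 110 (x) x 180 (y) x 45 mm high, with two sprung aluminium covers hinged along its far (+x) side that stand ajar; origin at the centre of its underside, z up
- cover0 (a joint): angle of the cover on the +y half: 0 shut, starts 0.3 to 0.52 ajar; a spring lifts it unless pressed home past its ball catch (4 N slowly, up to 12 N briskly, in the last 0.15 rad). 104 mm long, 84 wide, 6 thick; hinge line at box x = 50, z = 45 mm, middle at box y = 45 mm. Press 68 mm from the hinge: shut, its top there is at box x = -18, z = 51 mm
- cover1 (a joint): angle of the cover on the -y half: 0 shut, starts 0.3 to 0.52 ajar; a spring lifts it unless pressed home past its ball catch (4 N slowly, up to 12 N briskly, in the last 0.15 rad). 104 mm long, 84 wide, 6 thick; hinge line at box x = 50, z = 45 mm, middle at box y = -45 mm. Press 68 mm from the hinge: shut, its top there is at box x = -18, z = 51 mm
- cheek: bystander: flat bronze block cheek plate, 126 x 56 x 7 mm, lying on the counter; origin at the centre of its underside
- shackle: bystander: nickel bow shackle lying flat, about 60 x 57 x 13 mm; origin under the middle of its pin
- lead: bystander: dented brass sounding lead lying on the counter, 145 mm long along x, 38 mm thick; origin under its middle
There are look-alikes about, which are no part of the job. Leave any pink look-alike of the clamp0 alone. What is shaped like the handle1 but red is not meant.

How it is judged:
By the outcome, as a careful person would: the job done as asked, in the order asked, and still so for the second after the job is handed in, with the robot touching nothing.
Of handle0, handle1, handle2, handle3 only 3 to 4 are there at a start; the rules pass over those that are not, and their reading is None.
At some moment in a run one of clamp0, clamp1, clamp2, clamp3 may be knocked a few centimetres aside while the robot is not near it.
Once in a run the grip may slacken for a moment while it holds something.
It also fails if it takes over 208 s, if anything falls off the work surface, if the arm or the gripper's body presses on something with over 40 N, if the wrist force passes 120 N, or if a joint passes its speed limit or range.

ROBOT

A 6-joint arm with a two-finger parallel gripper is mounted at the origin on the work surface. World frame = base frame: x ahead of the robot, y to its left, z up, the work surface at z = 0. Lengths are in m, angles in rad, forces in N, time in s.
With the tool pointing down it reaches from about 0.375 to 0.75 m from the base axis. Payload 9 kg.
Tool frame: the origin (TCP) lies at the very end of the fingers, on their centre line; the grasp point (between the pads) lies 19 mm behind it; z points along the fingers, x is the direction in which the jaws open and shut, and the axes are right-handed (so a half turn about z gives the same grasp; the last joint's range is limited). The gripper opens to 85 mm and grips with 20 to 120 N. Pads are 22 mm wide; open, the fingers measure 114 mm over their backs; the gripper's body (76 mm by 85 mm) begins 54 mm behind the grasp point. The pads swing forward as they close: fully open they stand 13 mm farther back than shut.
Start: joints at [0.991, 0.104, 0.097, 1.564, 0, 1.353], TCP at [0.212, 0.561, 0.231] pointing down, gripper open.
Joint ranges: [-2.99, 2.99], [-0.84, 1.86], [-1.1, 1.16], [-1.84, 2.11], [-1.51, 1.56], [-3.14, 3.14]. Speed limits (rad/s): [2.22, 2.22, 2.57, 3.14, 3.14, 3.14].

INTERFACE

Orientations are given as a rotation vector (axis times angle).
In Python, from workcell import manip, optics gives the robot as it stands. The module is installed in compiled form; this text tells all that it offers.
- The arm moves only by the tool move_arm, never from a script. Its argument "increments" is a list that holds one entry, the list of rows, each a list of 5 numbers: the shift along the tool's x, y, z in cm, then the turn about the tool's z in degrees, then the closure in counts, from 0 (fully open) to 255 (shut). In form: [[[tx, ty, tz, yaw, hand], ...]]. A call has 1 to 10 rows; each row shifts and turns the commanded pose from where the row before left it, along the tool's axes as they then stand; what a row does not reach is not made up. A row lasts 1/8 s, in which the tool goes at most 62.5 mm and 10.7 degrees, less where a joint would pass 70% of its speed; a pose out of reach is approached as far as the arm can. A call with a gripper value outside its range is refused whole. The fingers move at their own pace and stop on an object; "force" is the grip in N (left out, the last holds). Time passes only in rows, so rows that do not move let the fingers close. It gives the time, the measured TCP pose, the force and the opening at its end, in the units of the state.
- manip.state(): the state, without advancing time (a new reading comes with each control period).
- optics.read_camera(name): name is "side" or "top"; returns a dict with "pixels" (420x560x3 uint8, red, green, blue), "intrinsics" (3x3 intrinsics, pixels), "D" ([k1, k2, p1, p2, k3] as OpenCV has them; the pictures are not rectified), "extrinsics" (4x4, takes a point from camera to world coordinates). Camera axes: x right, y up, looking along -z (the intrinsics and any distortion apply to the point x, -y, -z); pixel columns grow to the right and rows downward; lengths in m; the calibration is good to about 2 mm. A picture is of the moment at which its call begins. There is no depth.
- manip.job_done(): hands the job in, once; it reports no verdict.
The state is a dict: "t": time; "joint_positions": joint angles; "qd": joint speeds; "tau": joint torques, N m; "position": TCP position; "orientation": TCP orientation; "contact_force": force on the tool from outside, world axes, zero at the start; "wrist_torque": the same for the moment, N m; "finger_gap": finger opening in m.
Only numpy, scipy, OpenCV 4.12 (cv2) and the standard library are available. Lean on these libraries where they do the work, as an engineer would, in place of code of your own. Each camera call takes 0.05 s, during which the arm holds its last target.

## Working session

There is one attempt and no reset: what is moved stays moved. The work goes in short steps, Python scripts to look and compute and a tool call to move; the robot and the scene stay as the last step left them, time stands still between calls to the robot, and variables do not carry over. Pictures are saved under pics/ and viewed, and the job is handed in when it is done.

Besides the shell and the picture viewer there is one more tool, called after "Request:" by a JSON object that holds its "method" and its "body", one argument or row to a line. move_arm: Moves the arm, as the interface text tells. Its arguments: {"type":"object","properties":{"increments":{"type":"array"},"force":{"type":"number"}},"required":["increments"]}

```bash
mkdir -p pics
cat > h.py <<'E'
import numpy as np, cv2
from workcell import manip, optics
def snap(name,fn=None):
    r=optics.read_camera(name)
    im=np.array(r["pixels"])[:,:,::-1].copy()
    if fn: cv2.imwrite('pics/'+fn,im)
    np.savez('/tmp/%s.npz'%name,im=im,K=r["intrinsics"],D=np.array(r["D"],float),E=r["extrinsics"])
    return im,np.array(r["intrinsics"],float),np.array(r["D"],float),np.array(r["extrinsics"],float)
def load(name):
    z=np.load('/tmp/%s.npz'%name);return z['im'],z['K'],z['D'],z['E']
def ray(c,u,v):
    im,K,D,E=c
    p=cv2.undistortPoints(np.array([[[u,v]]],float),K,D)[0,0]
    d=E[:3,:3]@np.array([p[0],-p[1],-1.0]); return E[:3,3],d
def plane(c,u,v,z):
    o,d=ray(c,u,v); t=(z-o[2])/d[2]; return o+t*d
def proj(c,P):
    im,K,D,E=c
    P=np.atleast_2d(np.array(P,float)); q=(P-E[:3,3])@E[:3,:3]
    q=q*np.array([1,-1,-1]); 
    return cv2.projectPoints(q,np.zeros(3),np.zeros(3),K,D)[0][:,0]
def tri(c1,p1,c2,p2):
    o1,d1=ray(c1,*p1);o2,d2=ray(c2,*p2)
    d1=d1/np.linalg.norm(d1);d2=d2/np.linalg.norm(d2)
    s=np.linalg.lstsq(np.stack([d1,-d2],1),o2-o1,rcond=None)[0]
    a=o1+s[0]*d1;b=o2+s[1]*d2
    return (a+b)/2,np.linalg.norm(a-b)
E
python3 - <<'E'
from h import *
for n in("side","top"):
    c=snap(n,n+'0.png');print(n,c[1].round(1).tolist(),c[2],c[3].round(3).tolist())
s=manip.state();print({k:np.round(v,3).tolist() for k,v in s.items()})
E
```

```text
side [[486.7, 0.0, 275.0], [0.0, 486.7, 201.1], [0.0, 0.0, 1.0]] [0.01848685 0.         0.         0.         0.        ] [[0.88, 0.315, -0.355, 0.196], [-0.474, 0.594, -0.65, -0.758], [0.006, 0.74, 0.673, 0.853], [0.0, 0.0, 0.0, 1.0]]
top [[518.3, 0.0, 285.8], [0.0, 518.3, 219.7], [0.0, 0.0, 1.0]] [0.00450243 0.         0.         0.         0.        ] [[0.025, 0.993, -0.116, 0.459], [-1.0, 0.026, 0.006, 0.017], [0.009, 0.116, 0.993, 1.36], [0.0, 0.0, 0.0, 1.0]]
{'t': 0.1, 'joint_positions': [0.991, 0.105, 0.097, 1.564, -0.0, 1.353], 'qd': [-0.002, -0.001, 0.002, 0.0, 0.0, 0.0], 'tau': [0.007, -55.821, 50.472, 0.013, -0.0, 0.0], 'position': [0.212, 0.561, 0.231], 'orientation': [2.584, 1.785, -0.002], 'contact_force': [0.557, 0.61, 0.371], 'wrist_torque': [0.006, -0.034, -0.027], 'finger_gap': 0.086}
```

View pics/top0.png

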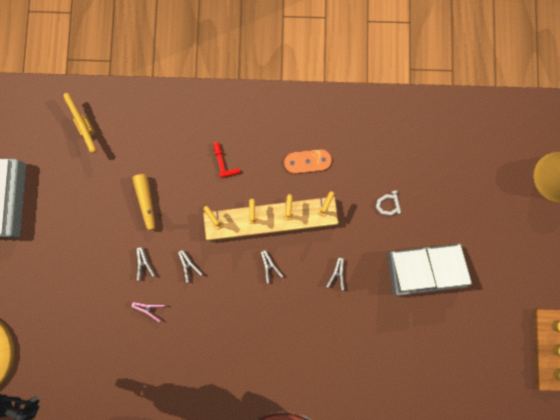

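View pics/side0.png

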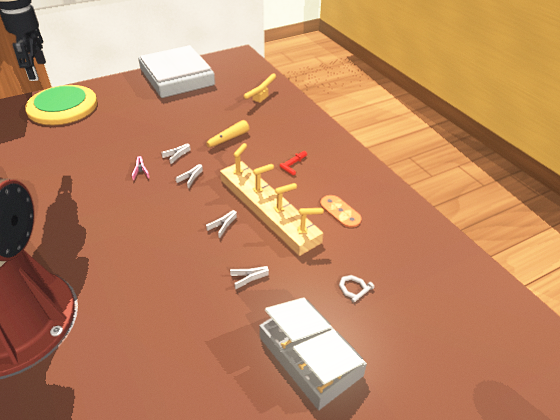

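The top view (up = +x, left = +y) shows the stand with four handles from about (212,217) to (328,203). Four grey clamps lie near (145,262), (188,266), (270,266) and (339,274), and the fixings box is at (430,268). The pink clamp (148,311) and red handle (222,160) are look-alikes. I'll zoom in next.

Run:
```python
from h import *
t=load('top')[0];s=load('side')[0]
cv2.imwrite('pics/t1.png',cv2.resize(t[185:255,195:345],None,fx=5,fy=5,interpolation=cv2.INTER_CUBIC))
cv2.imwrite('pics/t2.png',cv2.resize(t[235:330,125:355],None,fx=3.4,fy=3.4,interpolation=cv2.INTER_CUBIC))
cv2.imwrite('pics/s1.png',cv2.resize(s[130:255,210:350],None,fx=4.5,fy=4.5,interpolation=cv2.INTER_CUBIC))
```

```text
(no output)
```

View pics/t1.png

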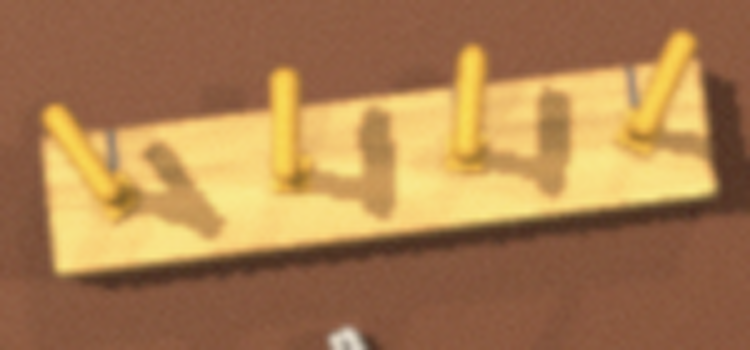

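View pics/t2.png

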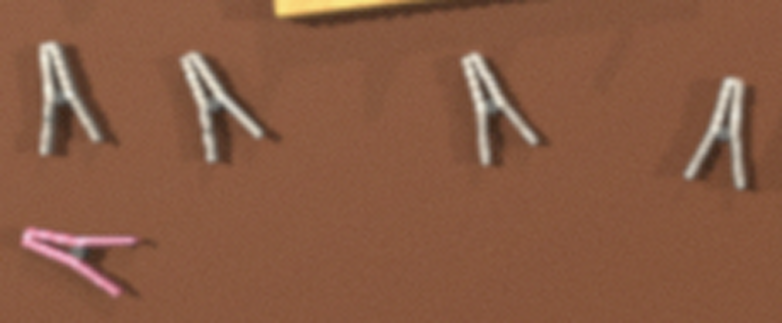

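View pics/s1.png

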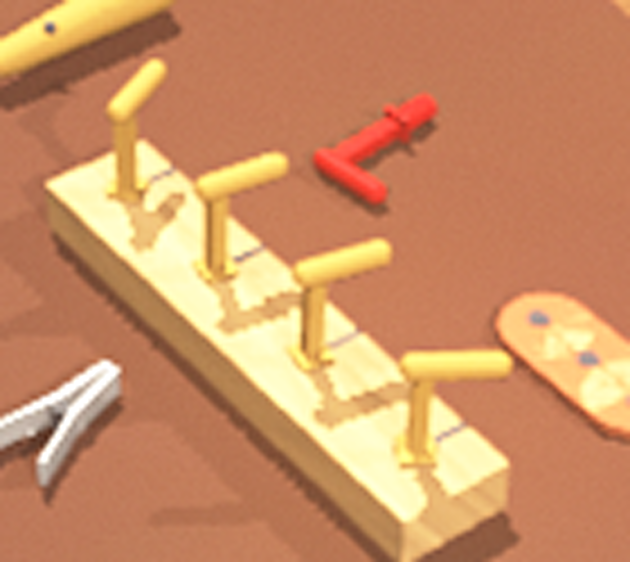

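Run:
```python
from h import *
c=load('top');im=c[0]
hsv=cv2.cvtColor(im,cv2.COLOR_BGR2HSV)
for p in [(225,228),(250,215),(252,205),(215,215),(270,225),(300,220),(300,205),(410,270),(188,265),(260,240)]:
    print(p,hsv[p[1],p[0]])
# stand mask
m=((hsv[...,0]>12)&(hsv[...,0]<35)&(hsv[...,2]>150)&(hsv[...,1]>80)).astype(np.uint8)*255
x=np.zeros_like(m);x[185:255,195:350]=m[185:255,195:350]
cv2.imwrite('pics/m1.png',cv2.resize(x[185:255,195:350],None,fx=5,fy=5,interpolation=cv2.INTER_NEAREST))
cols=hsv[185:255,195:350]
b=((cols[...,1]>165)&(cols[...,2]>180)&(cols[...,0]>15)).astype(np.uint8)*255
cv2.imwrite('pics/m2.png',cv2.resize(b,None,fx=5,fy=5,interpolation=cv2.INTER_NEAREST))
```

```text
(225, 228) [ 22 129 238]
(250, 215) [ 23 166 246]
(252, 205) [ 23 169 245]
(215, 215) [ 19 137 229]
(270, 225) [ 17 141 192]
(300, 220) [ 17 143 218]
(300, 205) [ 20 132 245]
(410, 270) [ 30  16 245]
(188, 265) [ 26  15 122]
(260, 240) [ 11 140 133]
```

View pics/m1.png

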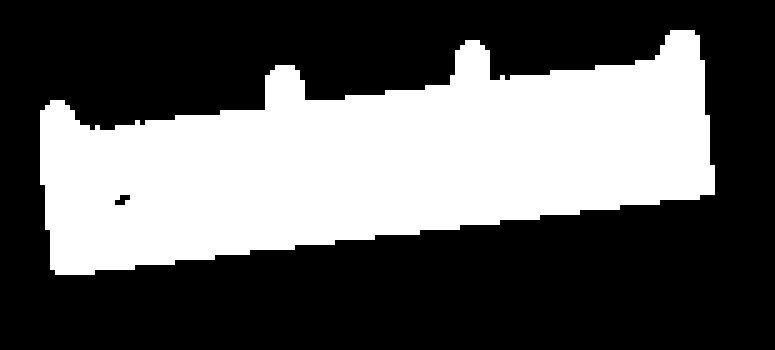

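View pics/m2.png

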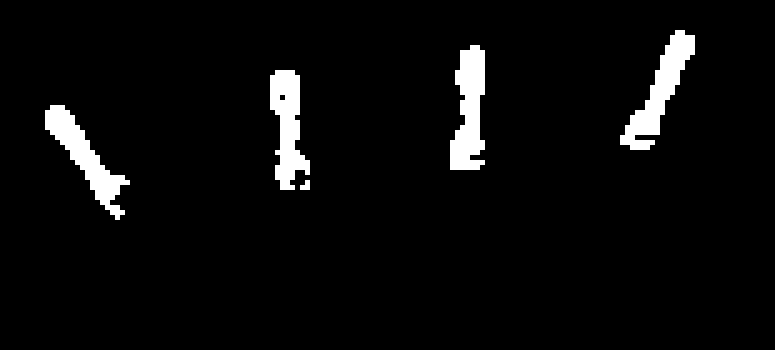

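```bash
cat > stand.py <<'E'
from h import *
def stand(c):
    im=c[0];g=im[...,1].astype(float)  # green: beech ~200, counter ~70
    def cross(line,idx):
        # first crossing upward of mid along line
        mid=125
        for i in range(len(line)-1):
            if line[i]<mid<=line[i+1]: return idx[0]+(i+(mid-line[i])/(line[i+1]-line[i]))*(idx[1])
    rear=[];front=[];L=[];R=[]
    for u in list(range(223,246))+list(range(259,284))+list(range(296,320)):
        v=cross(g[195:235,u],(195,1)); rear.append((u,v))
    for u in range(210,336):
        v=cross(g[255:205:-1,u],(255,-1)); front.append((u,v))
    for v in range(222,236): L.append((cross(g[v,195:225],(195,1)),v))
    for v in range(205,222): R.append((cross(g[v,350:320:-1],(350,-1)),v))
    def fit(pts):
        P=np.array([plane(c,u,v,0.034)[:2] for u,v in pts if u is not None and v is not None])
        for _ in range(3):
            m=P.mean(0);U,S,V=np.linalg.svd(P-m);d=V[0];n=np.array([-d[1],d[0]]);r=(P-m)@n
            P=P[abs(r)<max(0.0015,1.5*r.std())]
        return m,d,r.std(),len(P)
    return [fit(x) for x in(rear,front,L,R)]
if __name__=="__main__":
    c=load('top')
    f=stand(c)
    for m,d,s,n in f: print(m.round(4),np.degrees(np.arctan2(d[1],d[0])).round(2),s.round(5),n)
    def inter(a,b):
        A=np.stack([a[1],-b[1]],1);s=np.linalg.solve(A,b[0]-a[0]);return a[0]+s[0]*a[1]
    rl,rr,fl,fr=inter(f[0],f[2]),inter(f[0],f[3]),inter(f[1],f[2]),inter(f[1],f[3])
    print(rl,rr,fl,fr,np.linalg.norm(rl-rr),np.linalg.norm(fl-fr),np.linalg.norm(rl-fl),np.linalg.norm(rr-fr),(rl+rr+fl+fr)/4)
E
python3 stand.py
```

```text
[0.6554 0.0469] -81.47 0.00019 72
[0.5821 0.0418] -81.56 0.00019 126
[0.5855 0.2176] -172.07 0.00014 14
[ 0.6368 -0.121 ] -172.82 0.00069 12
[0.62888542 0.22364148] [ 0.67974912 -0.11563339] [0.5566063  0.21356992] [ 0.60684536 -0.12482161] 0.3430663983068618 0.3421005577471197 0.0729774475858479 0.07348049214256609 [0.61802155 0.0491891 ]
```

```bash
cat > pose.py <<'E'
import numpy as np
C=np.array([0.619,0.0487]);PSI=np.radians(8.5)
ex=np.array([np.cos(PSI),np.sin(PSI)]);ey=np.array([-ex[1],ex[0]])
def S(x,y,z): return np.r_[C+x*ex+y*ey,z]
YS=[-.135,-.045,.045,.135]
E
python3 - <<'E'
from h import *
from pose import *
for n,o,sz,f in(('top',(195,185),(345,255),5),('side',(210,130),(350,255),4.5)):
    c=load(n);im=cv2.resize(c[0][o[1]:sz[1],o[0]:sz[0]],None,fx=f,fy=f,interpolation=cv2.INTER_CUBIC)
    def dr(P,col):
        u=proj(c,P)[0]; q=((u-np.array(o)+.5)*f).astype(int); cv2.circle(im,tuple(q.tolist()),2,col,-1)
    for y in YS:
        dr(S(0,y,.034),(255,0,0));dr(S(0,y,.102),(0,0,255)); dr(S(.035,y,.034),(0,255,0))
    for x in(-.035,.035):
        for y in(-.17,.17): dr(S(x,y,.034),(255,0,255))
    cv2.imwrite('pics/ov_%s.png'%n,im)
E
```

```text
(no output)
```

View pics/ov_top.png

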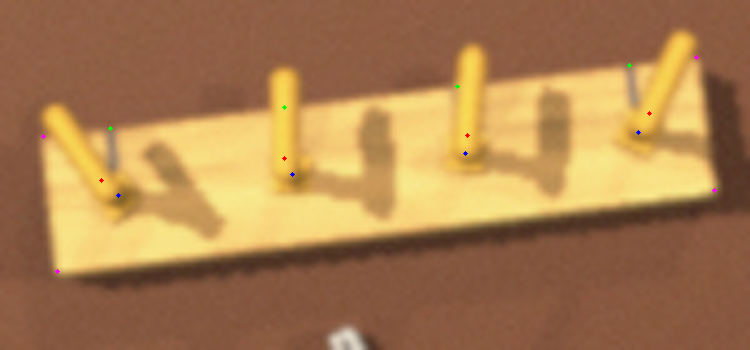

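View pics/ov_side.png

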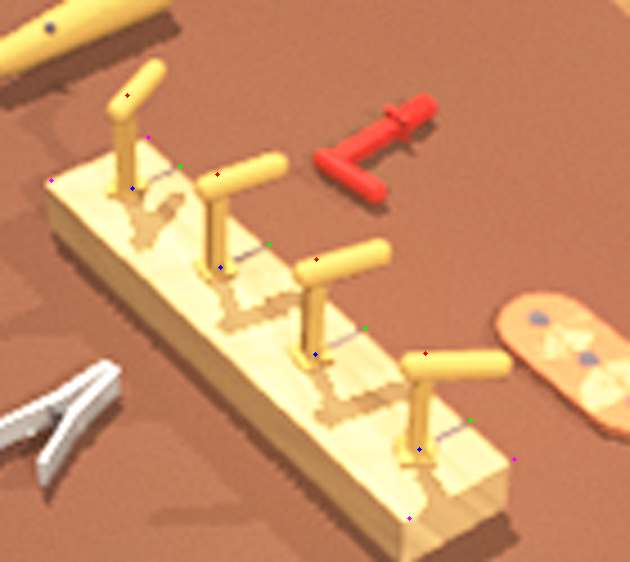

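```bash
cat > plan.py <<'E'
from h import *
from scipy.spatial.transform import Rotation as Ro
def cur():
    s=manip.state();R=Ro.from_rotvec(s['orientation']).as_matrix();return s,np.array(s['position']),R
def plan(P,ang,deg=True):
    """ang: world angle (deg) wanted for tool x (mod 180). prints yaw turn then shift (cm) in tool axes after the turn"""
    s,p,R=cur()
    a=np.degrees(np.arctan2(R[1,0],R[0,0]))
    turn=-(ang-a); turn=(turn+90)%180-90
    Rn=R@Ro.from_euler('z',turn,degrees=True).as_matrix()
    d=np.array(P)-p
    print('t %.2f gap %.1f pos'%(s['t'],s['finger_gap']*1e3),p.round(4),'toolx %.1f'%a,'tilt z',R[:,2].round(3),'turn %.2f'%turn,'j6 %.2f'%s['joint_positions'][5])
    print(' shift after turn cm',(Rn.T@d*100).round(2),' shift if before turn',(R.T@d*100).round(2), 'F',np.round(s['contact_force'],1))
E
python3 - <<'E'
from plan import *
from pose import *
c=load('top')
for i,z in((3,(52,112)),(2,(284,75)),(1,(472,51)),(0,(683,40))):
    u=np.array(z)/5-.5+np.array([195,185]); P=plane(c,u[0],u[1],.095)
    d=P[:2]-S(0,YS[i],0)[:2]; print(i,S(0,YS[i],0).round(4),np.linalg.norm(d),'lever deg',np.degrees(np.arctan2(d[1],d[0])))
a3=S(0,.135,.15)
plan(a3,90+45)
E
```

```text
3 [0.599  0.1822 0.    ] 0.04311847381388019 lever deg 37.91274061053022
2 [0.6123 0.0932 0.    ] 0.04221944800400935 lever deg 2.8377789556723294
1 [0.6257 0.0042 0.    ] 0.04335377092853668 lever deg -1.7325924644925725
0 [ 0.639  -0.0848  0.    ] 0.041746109209500004 lever deg -23.320464683659498
t 0.10 gap 85.6 pos [0.2122 0.5609 0.2306] toolx 69.3 tilt z [-0.001 -0.001 -1.   ] turn -65.73 j6 1.35
 shift after turn cm [-54.13   0.59   8.07]  shift if before turn [-21.71  49.59   8.07] F [0.6 0.6 0.4]
```

Request:
{"method": "move_arm", "body": {
  "increments": [
    [[0,0,0,-9.8,130],[0,0,0,-9.8,130],[0,0,0,-9.8,130],[0,0,0,-9.8,130],[0,0,0,-9.8,130],[0,0,0,-9.6,130]]
  ],
  "force": 40
}}

```text
t: 0.85
position: [0.2123, 0.561, 0.2309]
orientation: [-1.372, -2.826, 0.001]
contact_force: [-0.1, 0.2, -0.7]
finger_gap: 0.042
```

Run:
```python
from plan import *
from pose import *
plan(S(0,.135,.15),128)
```

```text
t 0.85 gap 42.0 pos [0.2123 0.561  0.2309] toolx 128.2 tilt z [-0.    -0.001 -1.   ] turn 0.19 j6 0.32
 shift after turn cm [-53.66   7.16   8.09]  shift if before turn [-53.68   6.99   8.09] F [-0.1  0.2 -0.7]
```

Request:
{"method": "move_arm", "body": {
  "increments": [
    [[-5.4,0.7,0.5,0,130],[-5.4,0.7,0.5,0,130],[-5.4,0.7,0.5,0,130],[-5.4,0.7,0.5,0,130],[-5.4,0.7,0.5,0,130],[-5.4,0.7,0.5,0,130],[-5.4,0.7,0.5,0,130],[-5.4,0.7,1.5,0,130],[-5.4,0.7,1.5,0,130],[-5.0,0.7,1.5,0,130]]
  ]
}}

```text
t: 2.1
position: [0.5976, 0.1794, 0.1504]
orientation: [-1.381, -2.821, 0.0]
contact_force: [0.8, 0.1, 0.6]
finger_gap: 0.042
```

Run:
```python
from plan import *
from pose import *
plan(S(0,.135,.15),128)
for n in("side","top"): snap(n,n+'1.png')
t=load('top')[0];s=load('side')[0]
a=cv2.resize(t[165:255,185:345],(780,440),interpolation=cv2.INTER_CUBIC)
cv2.imwrite('pics/t3.png',a)
cv2.imwrite('pics/s3.png',cv2.resize(s[90:230,180:340],(640,560),interpolation=cv2.INTER_CUBIC))
```

```text
t 2.10 gap 42.0 pos [0.5976 0.1794 0.1504] toolx 127.8 tilt z [-0.  0. -1.] turn -0.15 j6 -0.58
 shift after turn cm [0.13 0.28 0.04]  shift if before turn [0.13 0.28 0.04] F [0.8 0.1 0.6]
```

View pics/t3.png

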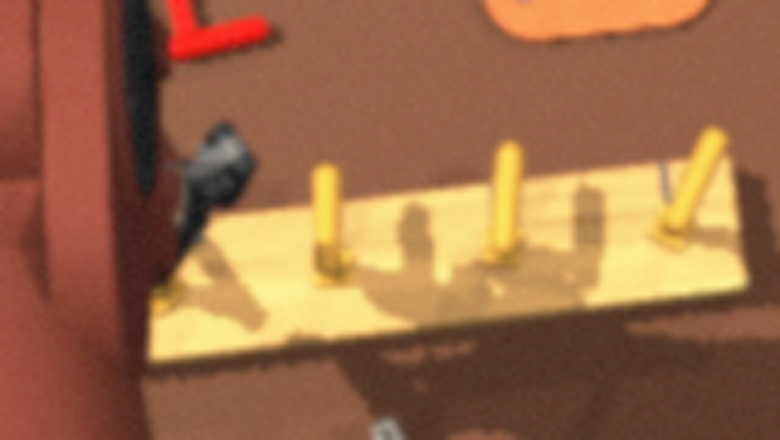

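View pics/s3.png

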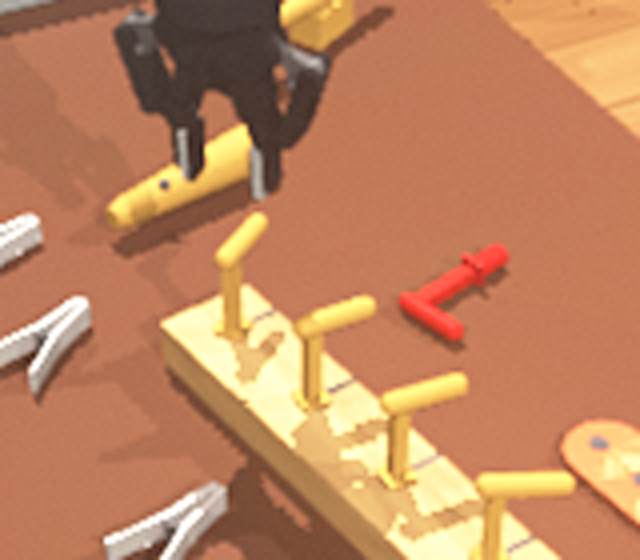

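Run:
```python
from plan import *
c=load('side');s,p,R=cur()
for dz in(0,.005,.01): 
  print([proj(c,p+R[:,0]*k*.021-R[:,2]*dz)[0].round(1) for k in(-1,0,1)])
```

```text
[array([245., 139.]), array([237.5, 137. ]), array([230.1, 135. ])]
[array([244.9, 137.4]), array([237.4, 135.4]), array([230. , 133.4])]
[array([244.9, 135.7]), array([237.4, 133.7]), array([229.9, 131.7])]
```

Request:
{"method": "move_arm", "body": {
  "increments": [
    [[0.13,0.28,1.5,0,130],[0,0,2,0,130],[0,0,2,0,130],[0,0,1.5,0,130],[0,0,0.4,0,130],[0,0,0,0,220],[0,0,0,0,220],[0,0,0,0,220],[0,0,0,0,220]]
  ],
  "force": 30
}}

```text
t: 3.32
position: [0.5986, 0.1838, 0.0781]
orientation: [1.38, 2.821, 0.001]
contact_force: [-0.7, 0.2, 2.6]
finger_gap: 0.0132
```

Run:
```python
from plan import *
from pose import *
plan(S(0,.135,.076),98.5)
```

```text
t 3.33 gap 13.2 pos [0.5986 0.1838 0.0781] toolx 127.9 tilt z [ 0.001  0.    -1.   ] turn 29.37 j6 -0.57
 shift after turn cm [-0.17  0.02  0.21]  shift if before turn [-0.15 -0.06  0.21] F [-0.7  0.2  2.6]
```

Request:
{"method": "move_arm", "body": {
  "increments": [
    [[0,0,0,5,220],[0,0,0,5,220],[0,0,0,5,220],[0,0,0,5,220],[0,0,0,5,220],[0,0,0,4.4,220],[0,0,0,0,220],[0,0,0,0,220]]
  ]
}}

```text
t: 4.32
position: [0.5987, 0.1836, 0.0781]
orientation: [2.049, 2.38, 0.001]
contact_force: [0.3, -1.6, 5.3]
finger_gap: 0.0126
```

Run:
```python
from plan import *
from pose import *
plan(S(0,.135,.076),98.5)
```

```text
t 4.33 gap 12.6 pos [0.5987 0.1836 0.0781] toolx 98.6 tilt z [ 0.002 -0.    -1.   ] turn 0.06 j6 -0.06
 shift after turn cm [-0.14  0.01  0.21]  shift if before turn [-0.14  0.01  0.21] F [ 0.3 -1.6  5.3]
```

Request:
{"method": "move_arm", "body": {
  "increments": [
    [[0,0,0,0,130],[0,0,0,0,130],[0,0,0,0,130],[0,0,-2.5,0,130],[0,0,-2.5,0,130],[-3,0,-1,0,130],[-3,0,0,0,130],[-3.1,0,0,0,130],[0,0,0,5.7,130],[0,0,0,0,130]]
  ]
}}

```text
t: 5.58
position: [0.6114, 0.0936, 0.1371]
orientation: [-2.167, -2.274, 0.0]
contact_force: [0.0, -0.7, 0.4]
finger_gap: 0.042
```

Run:
```python
from plan import *
from pose import *
plan(S(0,.045,.076),92.8)
for n in("side",): snap(n,n+'1.png')
s=load('side')[0]
cv2.imwrite('pics/s4.png',cv2.resize(s[90:250,200:360],(640,640)[:2],interpolation=cv2.INTER_CUBIC)[:600])
```

```text
t 5.58 gap 42.0 pos [0.6114 0.0936 0.1371] toolx 92.8 tilt z [-0.  0. -1.] turn -0.02 j6 -0.11
 shift after turn cm [-0.04  0.09  6.11]  shift if before turn [-0.04  0.09  6.11] F [ 0.  -0.7  0.4]
```

View pics/s4.png

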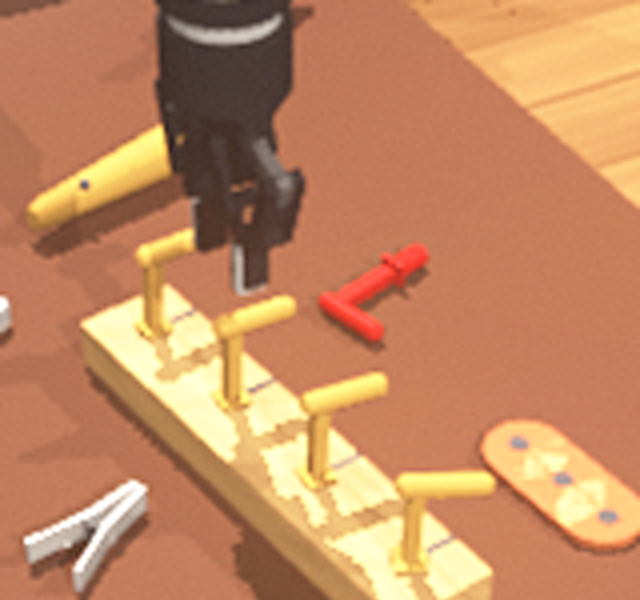

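Handle3's lever (zoom 165,245) now looks parallel to its line. Handle2 next.

Request:
{"method": "move_arm", "body": {
  "increments": [
    [[0,0.1,2,0,130],[0,0,2,0,130],[0,0,1.6,0,130],[0,0,0.4,0,130],[0,0,0,0,220],[0,0,0,0,220],[0,0,0,0,220],[0,0,0,0,220],[0,0,0,-5.7,220],[0,0,0,0,220]]
  ]
}}

```text
t: 6.88
position: [0.6129, 0.0938, 0.0779]
orientation: [2.051, 2.378, 0.001]
contact_force: [-1.1, -0.6, 3.2]
finger_gap: 0.013
```

Run:
```python
from plan import *
from pose import *
plan(S(0,.045,.076),98.5)
```

```text
t 6.88 gap 13.0 pos [0.6129 0.0938 0.0779] toolx 98.4 tilt z [ 0.001  0.    -1.   ] turn -0.06 j6 -0.21
 shift after turn cm [-0.05 -0.06  0.19]  shift if before turn [-0.05 -0.06  0.19] F [-1.1 -0.6  3.2]
```

Request:
{"method": "move_arm", "body": {
  "increments": [
    [[0,0,0,0,130],[0,0,0,0,130],[0,0,0,0,130],[0,0,-2.5,0,130],[0,0,-2.5,0,130],[-3,0,-1,0,130],[-3,0,0,0,130],[-3.0,0,0,0,130],[0,0,0,10.2,130],[0,0,0,0,130]]
  ]
}}

```text
t: 8.12
position: [0.6257, 0.0045, 0.1372]
orientation: [-2.254, -2.188, -0.0]
contact_force: [0.6, -0.3, 0.1]
finger_gap: 0.0419
```

Run:
```python
from plan import *
from pose import *
plan(S(0,-.045,.076),88.3)
```

```text
t 8.12 gap 41.9 pos [0.6257 0.0045 0.1372] toolx 88.3 tilt z [-0.  0. -1.] turn -0.03 j6 -0.17
 shift after turn cm [-0.03 -0.    6.12]  shift if before turn [-0.03 -0.    6.12] F [ 0.6 -0.3  0.1]
```

Request:
{"method": "move_arm", "body": {
  "increments": [
    [[0,0,2,0,130],[0,0,2,0,130],[0,0,1.6,0,130],[0,0,0.4,0,130],[0,0,0,0,220],[0,0,0,0,220],[0,0,0,0,220],[0,0,0,0,220],[0,0,0,-5.1,220],[0,0,0,-5.1,220]]
  ]
}}

```text
t: 9.38
position: [0.6261, 0.0048, 0.0779]
orientation: [2.047, 2.382, 0.001]
contact_force: [-0.7, 1.0, 2.1]
finger_gap: 0.0128
```

Request:
{"method": "move_arm", "body": {
  "increments": [
    [[0,0,0,0,220],[0,0,0,0,130],[0,0,0,0,130],[0,0,0,0,130],[0,0,-2.5,0,130],[0,0,-2.5,0,130],[-3,0,-1,0,130],[-3,0,0,0,130],[-3.0,0,0,0,130],[0,0,0,0,130]]
  ]
}}

```text
t: 10.62
position: [0.6391, -0.0861, 0.1371]
orientation: [2.055, 2.377, -0.0]
contact_force: [-0.4, -0.5, 0.3]
finger_gap: 0.0416
```

Request:
{"method": "move_arm", "body": {
  "increments": [
    [[0,0,0,10.6,130],[0,0,0,10.6,130],[0,0,0,10.6,130],[0,0,0,0,130]]
  ]
}}

```text
t: 11.12
position: [0.6389, -0.0834, 0.1372]
orientation: [-2.623, -1.728, -0.0]
contact_force: [0.1, 0.1, 0.8]
finger_gap: 0.0419
```

Run:
```python
from plan import *
from pose import *
plan(S(0,-.135,.076),66.7)
```

```text
t 11.12 gap 41.9 pos [ 0.6389 -0.0834  0.1372] toolx 66.8 tilt z [-0.  0. -1.] turn 0.07 j6 0.07
 shift after turn cm [-0.13  0.06  6.12]  shift if before turn [-0.13  0.06  6.12] F [0.1 0.1 0.8]
```

Request:
{"method": "move_arm", "body": {
  "increments": [
    [[-0.13,0,2,0,130],[0,0,2,0,130],[0,0,1.6,0,130],[0,0,0.4,0,130],[0,0,0,0,220],[0,0,0,0,220],[0,0,0,0,220],[0,0,0,0,220],[0,0,0,-5.3,220],[0,0,0,-5.3,220]]
  ]
}}

```text
t: 12.38
position: [0.6389, -0.0855, 0.078]
orientation: [2.45, 1.965, 0.001]
contact_force: [-0.4, 0.0, 2.8]
finger_gap: 0.013
```

Request:
{"method": "move_arm", "body": {
  "increments": [
    [[0,0,0,-5.3,220],[0,0,0,-5.3,220],[0,0,0,-5.3,220],[0,0,0,-5.3,220],[0,0,0,0,220],[0,0,0,0,220]]
  ]
}}

```text
t: 13.12
position: [0.6388, -0.0853, 0.0779]
orientation: [2.053, 2.377, 0.001]
contact_force: [-1.6, 2.2, 4.6]
finger_gap: 0.0128
```

Run:
```python
from plan import *
from pose import *
plan(S(0,-.135,.076),98.5)
```

```text
t 13.12 gap 12.8 pos [ 0.6388 -0.0853  0.0779] toolx 98.4 tilt z [ 0.001  0.    -1.   ] turn -0.13 j6 -0.48
 shift after turn cm [0.05 0.02 0.19]  shift if before turn [0.05 0.02 0.19] F [-1.6  2.2  4.6]
```

Request:
{"method": "move_arm", "body": {
  "increments": [
    [[0,0,0,0,130],[0,0,0,0,130],[0,0,0,0,130],[0,0,-3,0,130],[0,0,-3,0,130],[-4,-4,-3,0,130],[-5,-5,-2,0,130],[-5,-5,0,0,130],[-5,-5,0,0,130],[-4,0,0,0,130]]
  ]
}}

```text
t: 14.38
position: [0.499, -0.3199, 0.1838]
orientation: [-2.054, -2.376, 0.0]
contact_force: [0.1, -0.3, 1.2]
finger_gap: 0.0415
```

Run:
```python
from plan import *
plan([.5,0,.2],98.5)
for n in("side","top"): snap(n,n+'2.png')
t=load('top')[0];s=load('side')[0]
cv2.imwrite('pics/t5.png',cv2.resize(t[180:300,120:360],(800,400),interpolation=cv2.INTER_CUBIC))
cv2.imwrite('pics/s5.png',cv2.resize(s[120:300,150:350],(660,594),interpolation=cv2.INTER_CUBIC))
```

```text
t 14.38 gap 41.5 pos [ 0.499  -0.3199  0.1838] toolx 98.3 tilt z [-0.  0. -1.] turn -0.18 j6 -0.94
 shift after turn cm [31.62  4.83 -1.62]  shift if before turn [31.64  4.73 -1.62] F [ 0.1 -0.3  1.2]
```

View pics/t5.png

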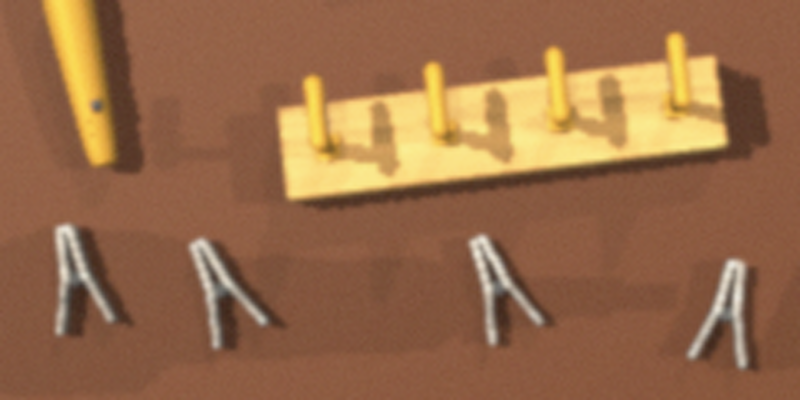

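View pics/s5.png

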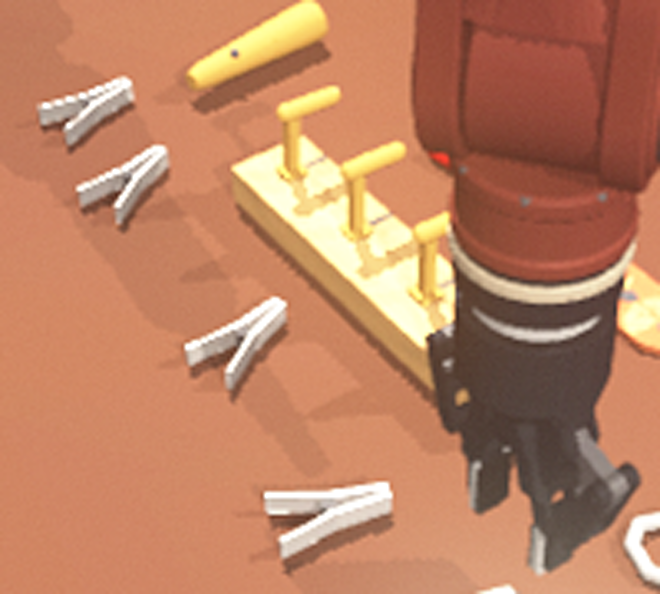

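```bash
cat > clamps.py <<'E'
from plan import *
from pose import *
def clamps(c,box=(120,240,360,310)):
    im=c[0];hsv=cv2.cvtColor(im,cv2.COLOR_BGR2HSV)
    x0,y0,x1,y1=box
    F=6
    sub=cv2.resize(im[y0:y1,x0:x1],None,fx=F,fy=F,interpolation=cv2.INTER_CUBIC)
    h=cv2.cvtColor(sub,cv2.COLOR_BGR2HSV)
    m=((h[...,1]<75)&(h[...,2]>110)).astype(np.uint8)
    m=cv2.morphologyEx(m,cv2.MORPH_CLOSE,np.ones((9,9)))
    cs=[k for k in cv2.findContours(m,cv2.RETR_EXTERNAL,cv2.CHAIN_APPROX_NONE)[0] if cv2.contourArea(k)>1500]
    out=[]
    for k in sorted(cs,key=lambda k:k[:,0,0].mean()):
        w=np.array([plane(c,(u+.5)/F-.5+x0,(v+.5)/F-.5+y0,.014)[:2] for u,v in k[:,0]])
        tr=cv2.minEnclosingTriangle((w*1e4).astype(np.float32))[1]/1e4
        tr=tr[:,0]
        # apex = vertex opposite the shortest side
        L=[np.linalg.norm(tr[(i+1)%3]-tr[(i+2)%3]) for i in range(3)]
        # tail ends: hull farthest points near the two non apex vertices
        i=int(np.argmin(L));ap=tr[i];o=[tr[(i+1)%3],tr[(i+2)%3]]
        ts=[w[np.argmin(np.linalg.norm(w-q,axis=1))] for q in o]
        base=(ts[0]+ts[1])/2; ax=ap-base;ax/=np.linalg.norm(ax)
        pr=w@ax; tip=pr.max();tail=pr.min()
        # axis refined: by bisector of the tail outer sides
        d=[(ap-q)/np.linalg.norm(ap-q) for q in o];bis=d[0]+d[1];bis/=np.linalg.norm(bis)
        # lateral offset: midline through tail midpoint
        piv=base+ax*((tip-41.5e-3)-base@ax)
        out.append((piv,np.degrees(np.arctan2(ax[1],ax[0])),np.degrees(np.arctan2(bis[1],bis[0])),tip-tail,np.linalg.norm(ts[0]-ts[1]),cv2.contourArea(k)/F/F,ax))
    return out
if __name__=="__main__":
    c=load('top')
    for r in clamps(c):
        p=r[0]-0.028*r[6]
        print('piv',r[0].round(4),'ax %.1f bis %.1f len %.1f tails %.1f A %.0f'%(r[1],r[2],r[3]*1e3,r[4]*1e3,r[5]),'grasp',p.round(4))
E
python3 clamps.py
```

```text
piv [0.4954 0.3764] ax 14.7 bis 14.8 len 83.2 tails 45.5 A 213 grasp [0.4683 0.3692]
piv [0.4894 0.2651] ax 27.5 bis 27.5 len 83.7 tails 45.2 A 218 grasp [0.4646 0.2521]
piv [0.4968 0.0496] ax 24.4 bis 24.3 len 83.0 tails 44.8 A 221 grasp [0.4713 0.038 ]
piv [ 0.4808 -0.1288] ax -10.3 bis -10.3 len 82.6 tails 46.7 A 238 grasp [ 0.4533 -0.1239]
```

Run:
```python
from plan import *
plan([.4533,-.1239,.05],79.7)
```

```text
t 14.47 gap 41.8 pos [ 0.5004 -0.3218  0.1831] toolx 98.2 tilt z [ 0.    -0.001 -1.   ] turn 18.52 j6 -0.93
 shift after turn cm [18.64 -8.17 13.29]  shift if before turn [20.27 -1.83 13.29] F [ 0.2  0.6 -0.3]
```

Request:
{"method": "move_arm", "body": {
  "increments": [
    [[0,0,0,9.25,80],[0,0,0,9.25,80],[4.6,-2.0,2.6,0,80],[4.6,-2.0,2.6,0,80],[4.6,-2.0,2.6,0,80],[4.6,-2.0,2.6,0,80],[0.24,-0.17,2,0,80],[0,0,0,0,80]]
  ]
}}

```text
t: 15.48
position: [0.4523, -0.1189, 0.0584]
orientation: [-2.404, -2.019, 0.001]
contact_force: [0.3, 0.1, 0.2]
finger_gap: 0.0588
```

Run:
```python
from plan import *
plan([.4533,-.1239,.003],79.7)
snap('side','side3.png')
s=load('side')[0]
cv2.imwrite('pics/s6.png',cv2.resize(s[180:320,180:340],(640,560),interpolation=cv2.INTER_CUBIC))
```

```text
t 15.47 gap 58.8 pos [ 0.4523 -0.1189  0.0584] toolx 80.1 tilt z [-0.002  0.001 -1.   ] turn 0.35 j6 -0.36
 shift after turn cm [-0.48  0.2   5.54]  shift if before turn [-0.48  0.19  5.54] F [0.3 0.1 0.2]
```

View pics/s6.png

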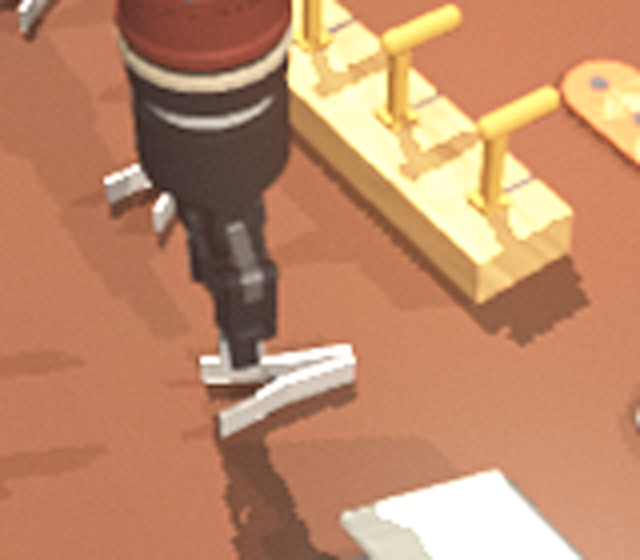

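Request:
{"method": "move_arm", "body": {
  "increments": [
    [[0,0,0,0,80],[0,0,0,0,80]]
  ]
}}

```text
t: 15.78
position: [0.454, -0.1211, 0.0605]
orientation: [2.407, 2.017, 0.001]
contact_force: [-0.3, 0.4, 0.2]
finger_gap: 0.0585
```

Run:
```python
from plan import *
plan([.4533,-.1239,.003],79.7)
```

```text
t 15.78 gap 58.5 pos [ 0.454  -0.1211  0.0605] toolx 79.9 tilt z [ 0.001 -0.001 -1.   ] turn 0.22 j6 -0.36
 shift after turn cm [-0.28 -0.02  5.75]  shift if before turn [-0.28 -0.02  5.75] F [-0.3  0.4  0.2]
```

Request:
{"method": "move_arm", "body": {
  "increments": [
    [[-0.28,0,1.5,0,80],[0,0,2,0,80],[0,0,1.5,0,80],[0,0,0.7,0,80],[0,0,0,0,80],[0,0,0,0,80]]
  ]
}}

```text
t: 16.52
position: [0.4533, -0.1233, 0.0032]
orientation: [2.406, 2.018, 0.001]
contact_force: [-0.9, -0.5, -0.0]
finger_gap: 0.0585
```

Run:
```python
from plan import *
plan([.4533,-.1239,.003],79.7)
```

```text
t 16.52 gap 58.5 pos [ 0.4533 -0.1233  0.0032] toolx 80.0 tilt z [ 0.001 -0.    -1.   ] turn 0.27 j6 -0.37
 shift after turn cm [-0.06  0.02  0.02]  shift if before turn [-0.06  0.01  0.02] F [-0.9 -0.5 -0. ]
```

Request:
{"method": "move_arm", "body": {
  "increments": [
    [[0,0,0,0,150],[0,0,0,0,165],[0,0,0,0,180],[0,0,0,0,190],[0,0,0,0,197],[0,0,0,0,197],[0,0,0,0,197]]
  ],
  "force": 40
}}

```text
t: 17.4
position: [0.4539, -0.1241, 0.0042]
orientation: [2.405, 2.017, 0.0]
contact_force: [-1.0, -1.3, 8.3]
finger_gap: 0.0194
```

Run:
```python
from plan import *
plan([.4533,-.1239,.003],79.7)
for n in('side','top'): snap(n,n+'4.png')
s=load('side')[0]
cv2.imwrite('pics/s7.png',cv2.resize(s[180:320,180:340],(640,560),interpolation=cv2.INTER_CUBIC))
cv2.imwrite('pics/t7.png',cv2.resize(load('top')[0][220:300,290:390],(600,480),interpolation=cv2.INTER_CUBIC))
```

```text
t 17.40 gap 19.4 pos [ 0.4539 -0.1241  0.0042] toolx 80.0 tilt z [ 0.002 -0.002 -1.   ] turn 0.25 j6 -0.37
 shift after turn cm [ 0.01 -0.06  0.12]  shift if before turn [ 0.01 -0.06  0.12] F [-1.  -1.3  8.3]
```

View pics/s7.png

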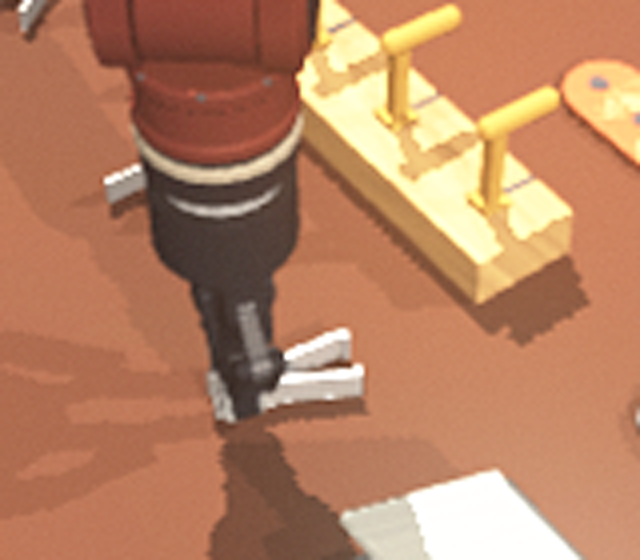

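View pics/t7.png

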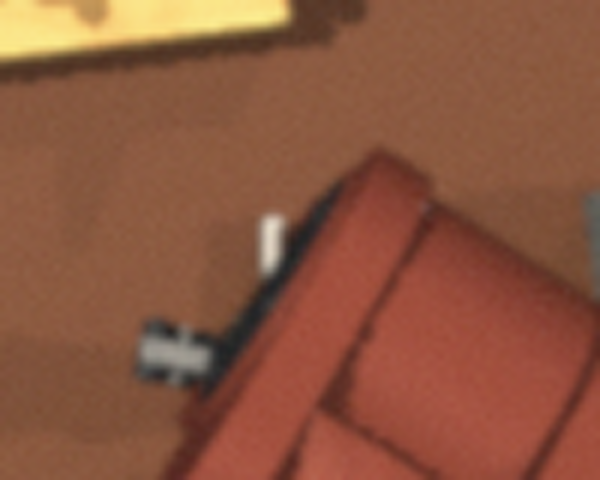

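```bash
cat > tips.py <<'E'
from plan import *
import sys
# args: zoom f, ox, oy, then pairs u v ; prints tool-frame coords on plane z
def tips(cam,f,ox,oy,pts,z):
    c=load(cam);s,p,R=cur()
    for u,v in pts:
        P=plane(c,(u+.5)/f-.5+ox,(v+.5)/f-.5+oy,z); print(P.round(4),'tool',((P-p)@R*1000).round(1))
E
python3 - <<'E'
from tips import *
tips('side',4,180,180,[(350,330),(362,366)],.018)
tips('side',4,180,180,[(350,360),(362,395)],.0)
E
```

```text
[ 0.5246 -0.1228  0.018 ] tool [ 13.6  69.4 -13.7]
[ 0.5184 -0.1488  0.018 ] tool [-13.1  67.9 -13.6]
[ 0.5214 -0.1286  0.    ] tool [ 7.3 67.2  4.4]
[ 0.5157 -0.1539  0.    ] tool [-18.5  66.    4.4]
```

Request:
{"method": "move_arm", "body": {
  "increments": [
    [[0,0,-1,0,197],[0,0,-2,0,197],[0,0,-2.5,0,197],[0,0,-2.5,0,197],[0,0,0,-6.2,197],[0,0,0,-6.2,197],[0,0,0,-6.2,197],[0,0,0,0,197]]
  ]
}}

```text
t: 18.5
position: [0.4529, -0.123, 0.083]
orientation: [2.05, 2.381, 0.0]
contact_force: [-0.5, 0.9, -1.1]
finger_gap: 0.0199
```

Run:
```python
from plan import *
from pose import *
plan(S(-.105,-.135,.055),98.5)
```

```text
t 18.50 gap 19.9 pos [ 0.4529 -0.123   0.083 ] toolx 98.5 tilt z [ 0.  0. -1.] turn 0.04 j6 -0.69
 shift after turn cm [1.02 8.47 2.8 ]  shift if before turn [1.02 8.47 2.8 ] F [-0.5  0.9 -1.1]
```

Request:
{"method": "move_arm", "body": {
  "increments": [
    [[0.5,2.5,0,0,197],[0.5,3,0.8,0,197],[0,3,2,0,197],[0,0,0,0,197],[0,0,0,0,197]]
  ]
}}

```text
t: 19.12
position: [0.535, -0.1004, 0.0549]
orientation: [-2.05, -2.38, 0.0]
contact_force: [-0.3, -0.7, 0.3]
finger_gap: 0.0195
```

```bash
cat > look.py <<'E'
from plan import *
from pose import *
import sys
def look(i,tag,x=-.056,z=.055):
    plan(S(x,YS[i],z),98.5)
    c=snap('side');s=c[0]
    u=proj(c,S(-.03,YS[i],.06))[0].astype(int)
    x0=max(0,u[0]-60);y0=max(0,u[1]-60)
    cv2.imwrite('pics/%s.png'%tag,cv2.resize(s[y0:y0+120,x0:x0+120],(600,600),interpolation=cv2.INTER_CUBIC)); print('off',x0,y0,'f5')
    c=snap('top');s=c[0]
    u=proj(c,S(-.03,YS[i],.06))[0].astype(int)
    x0=max(0,u[0]-50);y0=max(0,u[1]-40)
    cv2.imwrite('pics/%s_t.png'%tag,cv2.resize(s[y0:y0+80,x0:x0+100],(600,480),interpolation=cv2.INTER_CUBIC)); print('off',x0,y0,'f6')
E
python3 -c "
from look import *
look(0,'k1')"
```

```text
t 19.12 gap 19.5 pos [ 0.535  -0.1004  0.0549] toolx 98.5 tilt z [-0.001  0.    -1.   ] turn 0.00 j6 -0.57
 shift after turn cm [ 0.01  4.92 -0.02]  shift if before turn [ 0.01  4.92 -0.02] F [-0.3 -0.7  0.3]
off 233 166 f5
off 274 181 f6
```

View pics/k1.png

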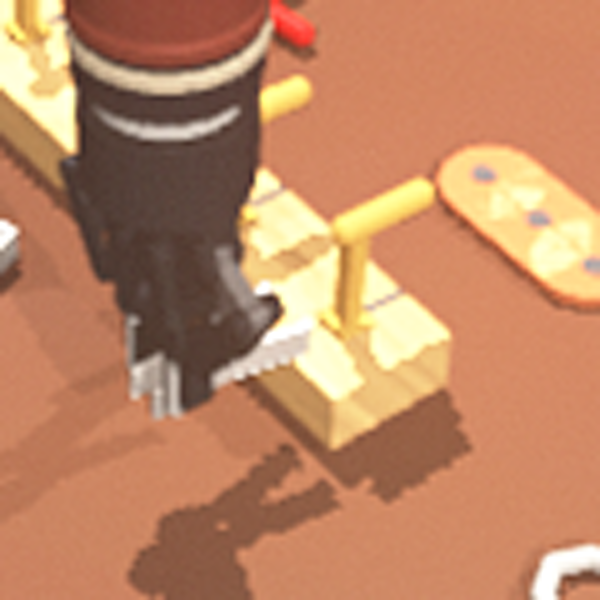

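View pics/k1_t.png

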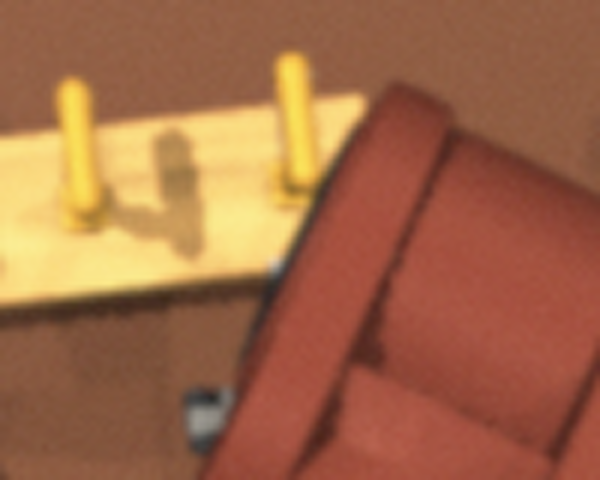

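Request:
{"method": "move_arm", "body": {
  "increments": [
    [[0,1,0,0,197],[0,1,0,0,197],[0,1,0,0,197],[0,1,0,0,197],[0,0.9,0,0,197],[0,0,0,0,197],[0,0,0,0,197]]
  ]
}}

```text
t: 20.1
position: [0.5836, -0.0932, 0.0544]
orientation: [-2.049, -2.381, 0.0]
contact_force: [-0.4, -0.2, -0.3]
finger_gap: 0.0194
```

```bash
python3 -c "
from look import *
look(0,'k2')"
```

```text
t 20.10 gap 19.4 pos [ 0.5836 -0.0932  0.0544] toolx 98.6 tilt z [-0.  0. -1.] turn 0.07 j6 -0.53
 shift after turn cm [ 0.01 -0.   -0.06]  shift if before turn [ 0.01 -0.   -0.06] F [-0.4 -0.2 -0.3]
off 233 166 f5
off 274 181 f6
```

View pics/k2.png

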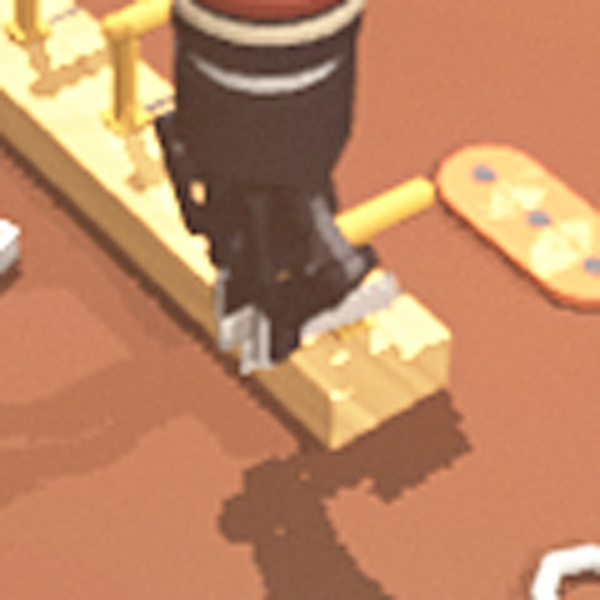

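View pics/k2_t.png

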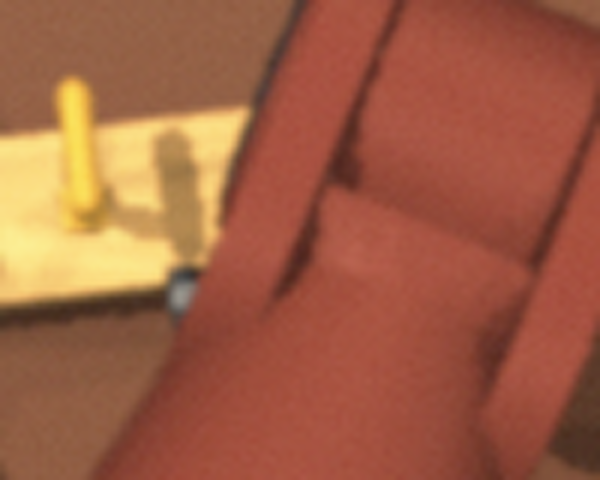

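Request:
{"method": "move_arm", "body": {
  "increments": [
    [[0,0,0,0,185],[0,0,0,0,175],[0,0,0,0,165],[0,0,0,0,150],[0,0,0,0,125],[0,0,0,0,115],[0,0,0,0,115],[0,0,0,0,115]]
  ]
}}

```text
t: 21.2
position: [0.5839, -0.0932, 0.0546]
orientation: [2.049, 2.381, 0.0]
contact_force: [0.1, -0.8, 0.4]
finger_gap: 0.0471
```

Request:
{"method": "move_arm", "body": {
  "increments": [
    [[0,0,-1,0,115],[0,0,-2,0,115],[0,0,-2.5,0,115],[0,0,-2.5,0,115],[0,0,-1,0,115],[4,-4,-1,0,80],[4,-4,0,0,80],[4,-4,0,0,80],[0,0,0,0,80]]
  ]
}}

```text
t: 22.32
position: [0.445, 0.0095, 0.1548]
orientation: [-2.047, -2.383, -0.0]
contact_force: [0.9, 0.6, 0.4]
finger_gap: 0.0588
```

```bash
python3 -c "
from look import *
look(0,'k3')
plan([.4713,.0380,.05],114.4)
for r in clamps(load('top')) if 0 else []: pass
"
```

```text
t 22.32 gap 58.8 pos [0.445  0.0095 0.1548] toolx 98.7 tilt z [ 0.  0. -1.] turn 0.20 j6 -0.43
 shift after turn cm [-12.2   12.19   9.97]  shift if before turn [-12.24  12.15   9.97] F [0.9 0.6 0.4]
off 233 166 f5
off 274 181 f6
t 22.43 gap 58.3 pos [0.4476 0.0076 0.1551] toolx 98.6 tilt z [ 0.002 -0.    -1.   ] turn -15.80 j6 -0.43
 shift after turn cm [ 1.8   3.4  10.52]  shift if before turn [ 2.66  2.78 10.52] F [-0.6  0.   0.2]
```

View pics/k3.png

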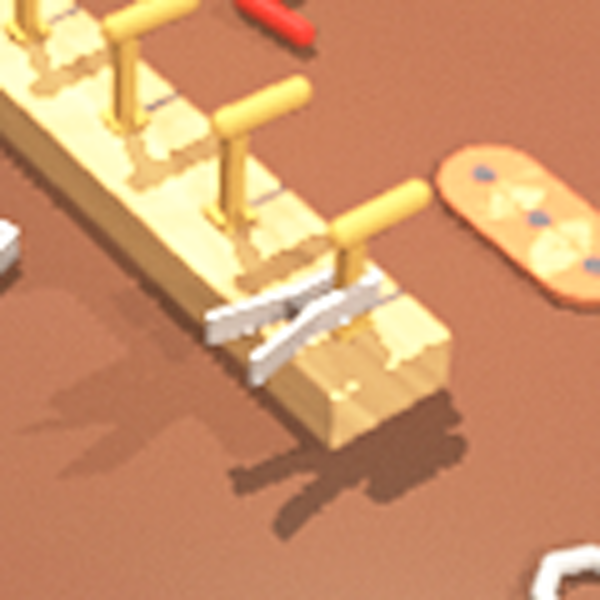

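View pics/k3_t.png

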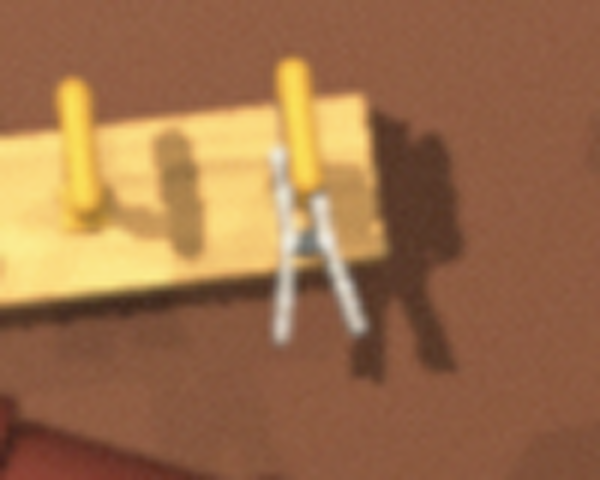

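```bash
python3 -c "
from h import *
s=load('side')[0];cv2.imwrite('pics/s8.png',cv2.resize(s[110:290,120:360],(800,600)))
"; python3 clamps.py
```

```text
piv [0.4955 0.3759] ax 15.4 bis 15.2 len 83.0 tails 46.7 A 235 grasp [0.4685 0.3684]
piv [0.4895 0.2649] ax 27.8 bis 27.8 len 83.7 tails 46.5 A 236 grasp [0.4647 0.2518]
```

View pics/s8.png

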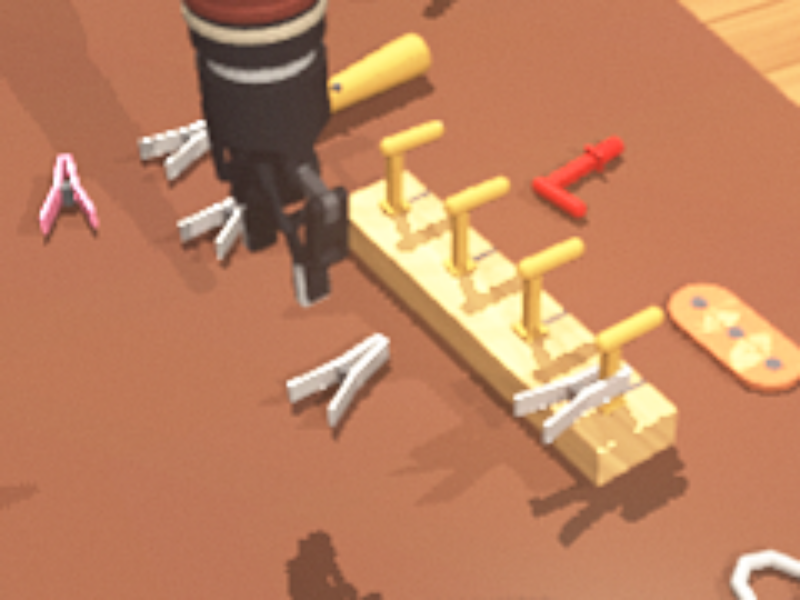

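Request:
{"method": "move_arm", "body": {
  "increments": [
    [[0,0,0,-7.9,80],[0,0,0,-7.9,80],[0.6,1.1,2,0,80],[0.6,1.1,2.5,0,80],[0.6,1.2,2.5,0,80],[0,0,2.5,0,80],[0,0,1,0,80],[0,0,0,0,80],[0,0,0,0,80]]
  ]
}}

```text
t: 23.55
position: [0.4717, 0.0376, 0.0507]
orientation: [1.702, 2.639, 0.001]
contact_force: [-0.3, -0.5, -0.6]
finger_gap: 0.0586
```

```bash
python3 -c "
from look import *
plan([.4713,.0380,.003],114.4)
snap('side');s=load('side')[0];cv2.imwrite('pics/s9.png',cv2.resize(s[150:270,160:320],(800,600)))
"
```

```text
t 23.55 gap 58.6 pos [0.4717 0.0376 0.0507] toolx 114.3 tilt z [ 0.001 -0.    -1.   ] turn -0.06 j6 -0.62
 shift after turn cm [ 0.06 -0.03  4.77]  shift if before turn [ 0.06 -0.03  4.77] F [-0.3 -0.5 -0.6]
```

View pics/s9.png

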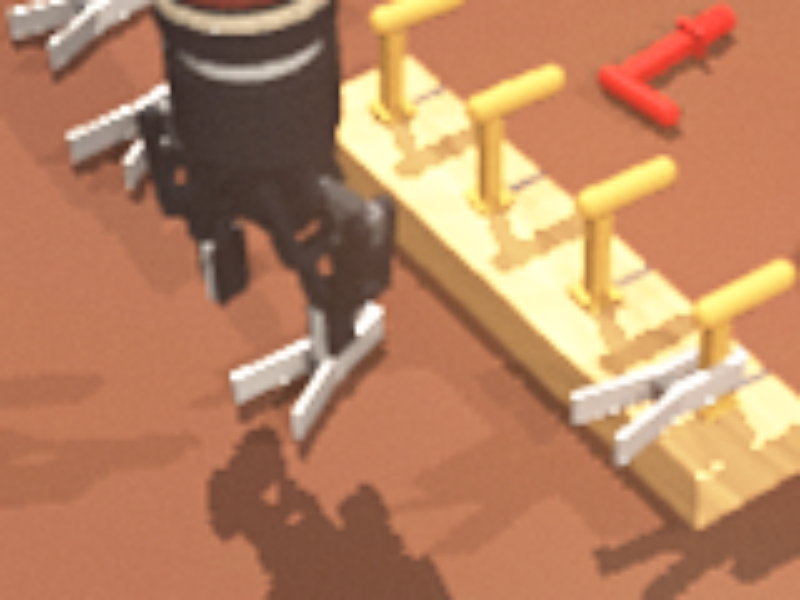

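Request:
{"method": "move_arm", "body": {
  "increments": [
    [[0.05,0,1.5,0,80],[0,0,2,0,80],[0,0,1.0,0,80],[0,0,0.25,0,80],[0,0,0,0,80]]
  ]
}}

```text
t: 24.22
position: [0.4708, 0.0384, 0.0023]
orientation: [1.702, 2.64, 0.0]
contact_force: [0.2, -0.6, 0.1]
finger_gap: 0.0587
```

Request:
{"method": "move_arm", "body": {
  "increments": [
    [[0,0,0,0,150],[0,0,0,0,165],[0,0,0,0,180],[0,0,0,0,190],[0,0,0,0,197],[0,0,0,0,197],[0,0,0,0,197]]
  ]
}}

```text
t: 25.1
position: [0.472, 0.0381, 0.0038]
orientation: [1.701, 2.638, 0.001]
contact_force: [-1.0, -0.4, 8.5]
finger_gap: 0.0197
```

```bash
python3 -c "
from look import *
plan([.4713,.0380,.003],114.4)
snap('side');s=load('side')[0];cv2.imwrite('pics/s10.png',cv2.resize(s[150:270,160:320],(800,600)))
"
```

```text
t 25.10 gap 19.7 pos [0.472  0.0381 0.0038] toolx 114.4 tilt z [ 0.003 -0.001 -1.   ] turn -0.03 j6 -0.62
 shift after turn cm [ 0.02 -0.07  0.08]  shift if before turn [ 0.02 -0.07  0.08] F [-1.  -0.4  8.5]
```

View pics/s10.png

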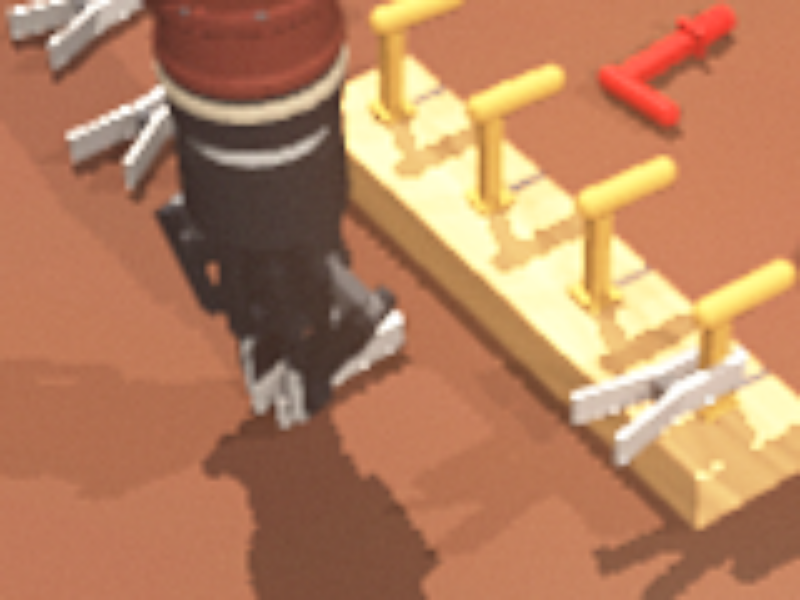

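Request:
{"method": "move_arm", "body": {
  "increments": [
    [[0,0,-1,0,197],[0,0,-2,0,197],[0,0,-2.5,0,197],[0,0,-2.5,0,197],[0,0,0,5.3,197],[0,0,0,5.3,197],[0,0,0,5.3,197],[0,0,0,0,197]]
  ]
}}

```text
t: 26.15
position: [0.4707, 0.0385, 0.0825]
orientation: [2.05, 2.38, 0.0]
contact_force: [-0.8, 0.6, -0.9]
finger_gap: 0.0198
```

Run:
```python
from plan import *
from pose import *
plan(S(-.105,-.045,.055),98.5)
```

```text
t 26.15 gap 19.8 pos [0.4707 0.0385 0.0825] toolx 98.5 tilt z [ 0.  0. -1.] turn 0.01 j6 -0.35
 shift after turn cm [-5.68  4.32  2.75]  shift if before turn [-5.68  4.32  2.75] F [-0.8  0.6 -0.9]
```

Request:
{"method": "move_arm", "body": {
  "increments": [
    [[-2.0,0.8,0,0,197],[-2.0,1,0.75,0,197],[-1.68,1.3,1,0,197],[0,1.2,1,0,197],[0,0,0,0,197],[0,0,0,0,197]]
  ]
}}

```text
t: 26.9
position: [0.5214, -0.0118, 0.0549]
orientation: [-2.051, -2.38, 0.0]
contact_force: [0.2, -0.8, -0.7]
finger_gap: 0.0198
```

```bash
python3 -c "
from look import *
look(1,'k4')"
```

```text
t 26.90 gap 19.8 pos [ 0.5214 -0.0118  0.0549] toolx 98.5 tilt z [-0.  0. -1.] turn 0.00 j6 -0.42
 shift after turn cm [ 0.04  4.94 -0.02]  shift if before turn [ 0.04  4.94 -0.02] F [ 0.2 -0.8 -0.7]
off 209 145 f5
off 239 185 f6
```

View pics/k4.png

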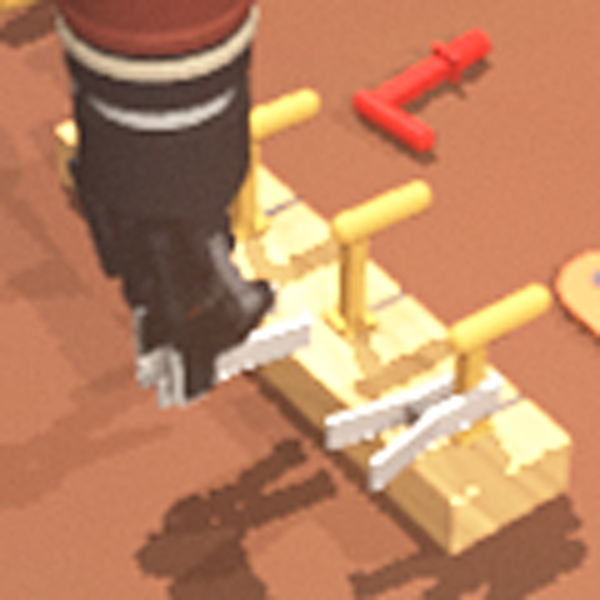

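The same picture as before, with both jaws open in the shadow and the near jaw's tip at zoom (310,330). I'll advance and release.

Request:
{"method": "move_arm", "body": {
  "increments": [
    [[0,1,0,0,197],[0,1,0,0,197],[0,1,0,0,197],[0,1,0,0,197],[0,0.9,0,0,197],[0,0,0,0,197],[0,0,0,0,197]]
  ]
}}

```text
t: 27.88
position: [0.5698, -0.0041, 0.0545]
orientation: [-2.051, -2.379, 0.0]
contact_force: [0.1, -0.3, -1.0]
finger_gap: 0.0201
```

```bash
python3 -c "
from look import *
look(1,'k5')"
```

```text
t 27.88 gap 20.1 pos [ 0.5698 -0.0041  0.0545] toolx 98.5 tilt z [-0.  0. -1.] turn -0.02 j6 -0.38
 shift after turn cm [-0.    0.05 -0.05]  shift if before turn [-0.    0.05 -0.05] F [ 0.1 -0.3 -1. ]
off 209 145 f5
off 239 185 f6
```

View pics/k5.png

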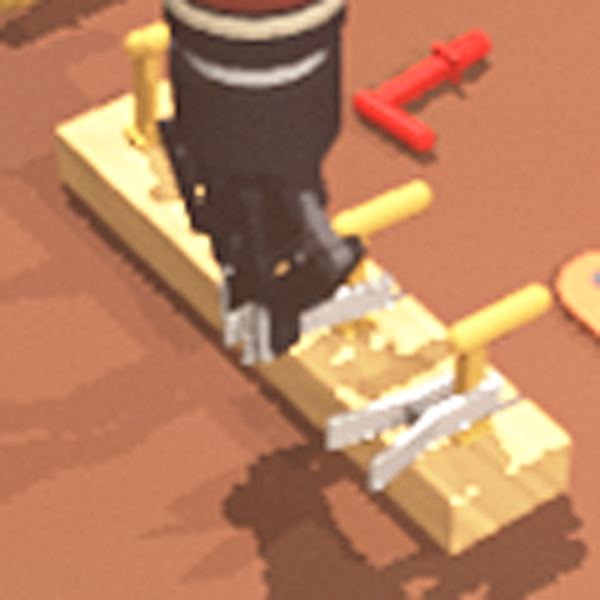

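Request:
{"method": "move_arm", "body": {
  "increments": [
    [[0,0,0,0,185],[0,0,0,0,175],[0,0,0,0,165],[0,0,0,0,150],[0,0,0,0,125],[0,0,0,0,115],[0,0,0,0,115],[0,0,0,0,115]]
  ]
}}

```text
t: 28.98
position: [0.57, -0.0042, 0.0546]
orientation: [-2.051, -2.379, -0.0]
contact_force: [-0.1, 0.5, 0.5]
finger_gap: 0.0467
```

Request:
{"method": "move_arm", "body": {
  "increments": [
    [[0,0,-1,0,115],[0,0,-2,0,115],[0,0,-2.5,0,115],[0,0,-2.5,0,115],[0,0,-1,0,115],[4,-4,-1,0,80],[5,-4,0,0,80],[5,-4,0,0,80],[5,0,0,0,80],[0,0,0,0,80]]
  ]
}}

```text
t: 30.22
position: [0.4245, 0.1666, 0.1551]
orientation: [2.046, 2.384, 0.002]
contact_force: [0.2, -0.2, -0.4]
finger_gap: 0.0587
```

```bash
python3 -c "
from look import *
look(1,'k6')
plan([.4647,.2518,.05],117.6)
"; python3 clamps.py
```

```text
t 30.23 gap 58.7 pos [0.4245 0.1666 0.1551] toolx 98.7 tilt z [ 0.001  0.001 -1.   ] turn 0.22 j6 -0.07
 shift after turn cm [-19.04  11.88  10.01]  shift if before turn [-19.08  11.81  10.01] F [ 0.2 -0.2 -0.4]
off 209 145 f5
off 239 185 f6
t 30.32 gap 58.7 pos [0.4255 0.1642 0.1548] toolx 98.6 tilt z [ 0. -0. -1.] turn -19.05 j6 -0.07
 shift after turn cm [ 5.95  7.53 10.48]  shift if before turn [ 8.08  5.17 10.48] F [0.7 0.1 0.8]
piv [0.4953 0.3768] ax 16.8 bis 18.6 len 56.6 tails 29.7 A 165 grasp [0.4685 0.3688]
piv [0.4898 0.2645] ax 23.3 bis 18.5 len 46.7 tails 27.1 A 130 grasp [0.4641 0.2535]
```

View pics/k6.png

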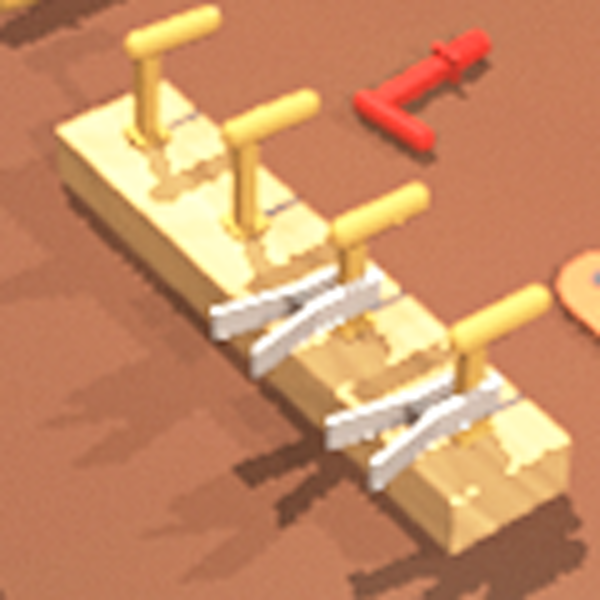

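View pics/k6_t.png

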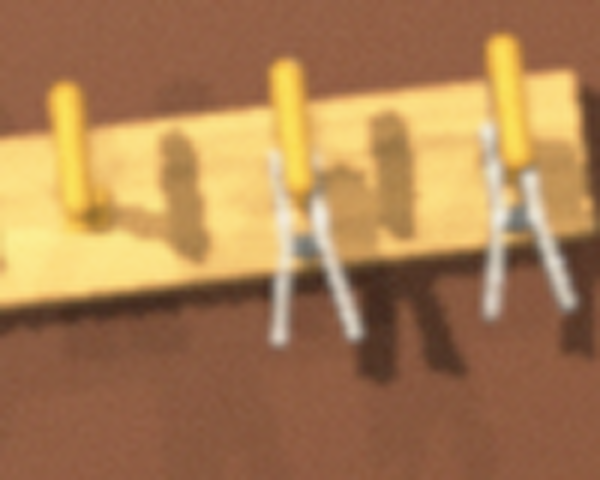

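Request:
{"method": "move_arm", "body": {
  "increments": [
    [[0,0,0,-9.5,80],[0,0,0,-9.5,80],[2,2.5,2,0,80],[2,2.5,2.5,0,80],[1.95,2.5,2.5,0,80],[0,0,2.5,0,80],[0,0,1,0,80],[0,0,0,0,80],[0,0,0,0,80]]
  ]
}}

```text
t: 31.45
position: [0.4656, 0.251, 0.0508]
orientation: [1.631, 2.684, 0.002]
contact_force: [-0.4, -0.6, -0.4]
finger_gap: 0.0585
```

```bash
python3 -c "
from look import *
plan([.4647,.2518,.003],117.6)
snap('side');s=load('side')[0];cv2.imwrite('pics/s11.png',cv2.resize(s[90:240,110:310],(800,600)))
"
```

```text
t 31.45 gap 58.5 pos [0.4656 0.251  0.0508] toolx 117.4 tilt z [ 0.002  0.    -1.   ] turn -0.19 j6 -0.23
 shift after turn cm [ 0.11 -0.05  4.78]  shift if before turn [ 0.11 -0.05  4.78] F [-0.4 -0.6 -0.4]
```

View pics/s11.png

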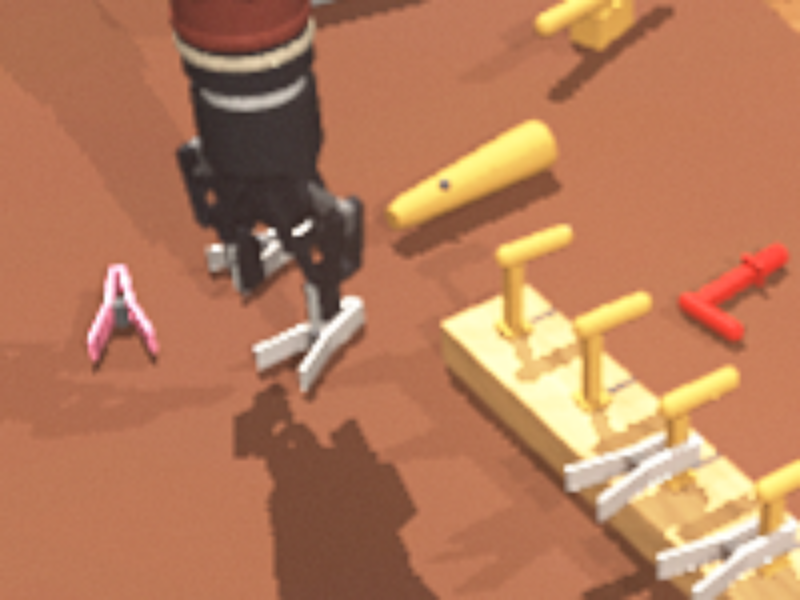

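Clamp B (zoom 310,345) lies between the fingers, in the same relation as before. Descend and pinch.

Request:
{"method": "move_arm", "body": {
  "increments": [
    [[0.1,0,1.5,0,80],[0,0,2,0,80],[0,0,1.0,0,80],[0,0,0.25,0,80],[0,0,0,0,80]]
  ]
}}

```text
t: 32.12
position: [0.4644, 0.2523, 0.0024]
orientation: [1.63, 2.685, 0.001]
contact_force: [0.2, -0.1, 0.8]
finger_gap: 0.0584
```

Request:
{"method": "move_arm", "body": {
  "increments": [
    [[0,0,0,0,150],[0,0,0,0,165],[0,0,0,0,180],[0,0,0,0,190],[0,0,0,0,197],[0,0,0,0,197],[0,0,0,0,197]]
  ]
}}

```text
t: 33.0
position: [0.4656, 0.2525, 0.0039]
orientation: [1.629, 2.683, 0.003]
contact_force: [-1.2, -1.3, 9.2]
finger_gap: 0.0196
```

Request:
{"method": "move_arm", "body": {
  "increments": [
    [[0,0,-1,0,197],[0,0,-2,0,197],[0,0,-2.5,0,197],[0,0,-2.5,0,197],[0,0,0,6.3,197],[0,0,0,6.3,197],[0,0,0,6.3,197],[0,0,0,0,197]]
  ]
}}

```text
t: 34.0
position: [0.4643, 0.2523, 0.0826]
orientation: [2.048, 2.382, 0.001]
contact_force: [-0.6, 0.6, -1.4]
finger_gap: 0.0197
```

Run:
```python
from plan import *
from pose import *
plan(S(-.105,.045,.055),98.5)
```

```text
t 34.00 gap 19.7 pos [0.4643 0.2523 0.0826] toolx 98.6 tilt z [ 0.  0. -1.] turn 0.12 j6 0.10
 shift after turn cm [-17.93   1.79   2.76]  shift if before turn [-17.93   1.76   2.76] F [-0.6  0.6 -1.4]
```

Request:
{"method": "move_arm", "body": {
  "increments": [
    [[-3.5,0,0,0,197],[-4,0,0,0,197],[-4,0,0,0,197],[-4,0.5,0.76,0,197],[-2.43,0.6,1,0,197],[0,0.7,1,0,197],[0,0,0,0,197],[0,0,0,0,197]]
  ]
}}

```text
t: 35.0
position: [0.5085, 0.0785, 0.0547]
orientation: [-2.047, -2.383, -0.0]
contact_force: [-0.1, 0.3, -1.0]
finger_gap: 0.0197
```

```bash
python3 -c "
from look import *
look(2,'k7')"
```

```text
t 35.00 gap 19.7 pos [0.5085 0.0785 0.0547] toolx 98.7 tilt z [-0.  0. -1.] turn 0.18 j6 -0.25
 shift after turn cm [-0.08  4.89 -0.03]  shift if before turn [-0.1   4.89 -0.03] F [-0.1  0.3 -1. ]
off 188 125 f5
off 203 189 f6
```

View pics/k7.png

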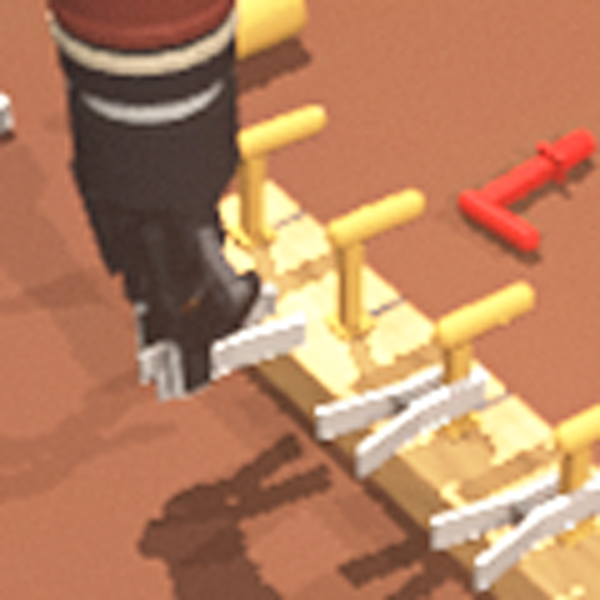

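Request:
{"method": "move_arm", "body": {
  "increments": [
    [[-0.1,1,0,0.2,197],[0,1,0,0,197],[0,1,0,0,197],[0,1,0,0,197],[0,0.9,0,0,197],[0,0,0,0,197],[0,0,0,0,197]]
  ]
}}

```text
t: 35.98
position: [0.5571, 0.0838, 0.0544]
orientation: [-2.053, -2.377, 0.0]
contact_force: [0.1, -0.6, -0.5]
finger_gap: 0.0198
```

```bash
python3 -c "
from look import *
look(2,'k8')"
```

```text
t 35.98 gap 19.8 pos [0.5571 0.0838 0.0544] toolx 98.4 tilt z [-0.  0. -1.] turn -0.13 j6 -0.23
 shift after turn cm [ 0.11 -0.   -0.06]  shift if before turn [ 0.11 -0.   -0.06] F [ 0.1 -0.6 -0.5]
off 188 125 f5
off 203 189 f6
```

View pics/k8.png

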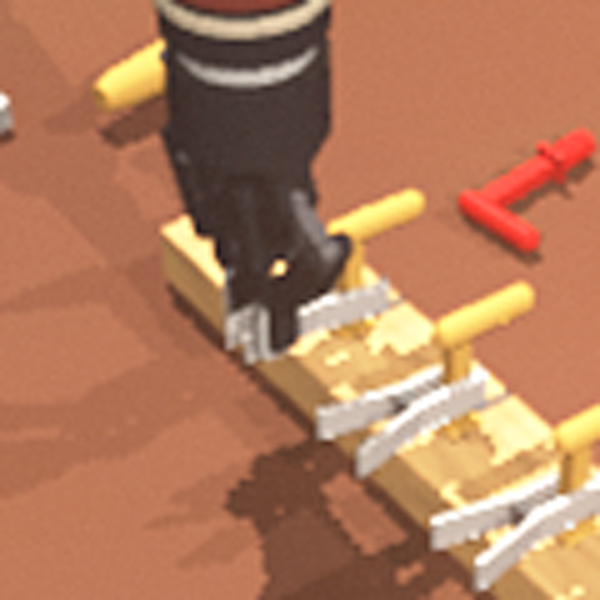

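Request:
{"method": "move_arm", "body": {
  "increments": [
    [[0.1,0,0,0,185],[0,0,0,0,175],[0,0,0,0,165],[0,0,0,0,150],[0,0,0,0,125],[0,0,0,0,115],[0,0,0,0,115],[0,0,0,0,115]]
  ]
}}

```text
t: 37.08
position: [0.5572, 0.0848, 0.0545]
orientation: [2.053, 2.378, 0.0]
contact_force: [0.4, -0.5, -0.7]
finger_gap: 0.047
```

Request:
{"method": "move_arm", "body": {
  "increments": [
    [[0,0,-1,0,115],[0,0,-2,0,115],[0,0,-2.5,0,115],[0,0,-2.5,0,115],[0,0,-1,0,115],[4,-4,-1,0,80],[5,-4,0,0,80],[5,0,0,0,80],[5,0,0,0,80],[0,0,0,0,80]]
  ]
}}

```text
t: 38.33
position: [0.4505, 0.2627, 0.1547]
orientation: [-2.048, -2.382, -0.001]
contact_force: [0.1, -0.3, -0.5]
finger_gap: 0.059
```

```bash
python3 -c "
from look import *
look(2,'k9')
plan([.4685,.3686,.05],105)
s=load('side')[0];cv2.imwrite('pics/s12.png',cv2.resize(s[90:240,110:310],(800,600)))
"; python3 clamps.py
```

```text
t 38.33 gap 59.0 pos [0.4505 0.2627 0.1547] toolx 98.6 tilt z [ 0.     0.001 -1.   ] turn 0.11 j6 0.13
 shift after turn cm [-19.16   7.9    9.96]  shift if before turn [-19.18   7.87   9.96] F [ 0.1 -0.3 -0.5]
off 188 125 f5
off 203 189 f6
t 38.42 gap 58.5 pos [0.4513 0.2603 0.1545] toolx 98.4 tilt z [-0. -0. -1.] turn -6.55 j6 0.12
 shift after turn cm [10.02  4.47 10.45]  shift if before turn [10.46  3.3  10.45] F [-0.4 -0.5  0.8]
```

View pics/s12.png

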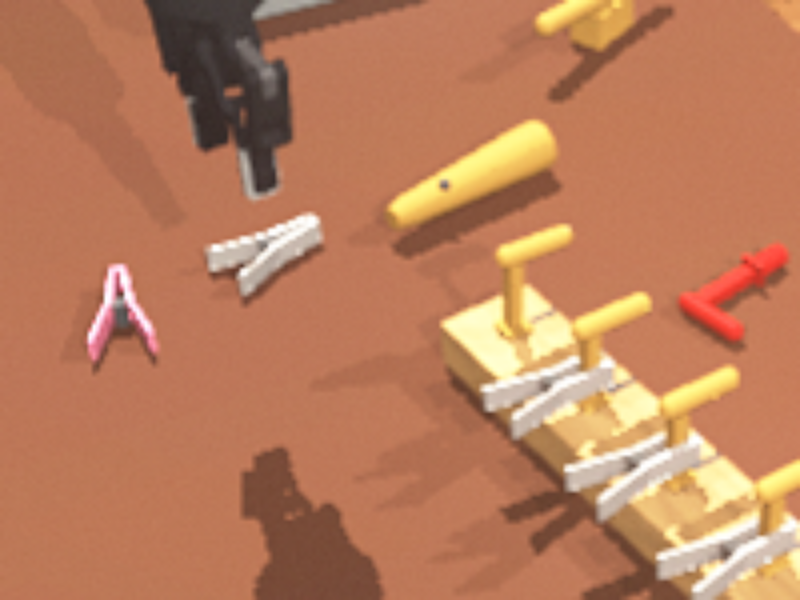

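View pics/k9_t.png

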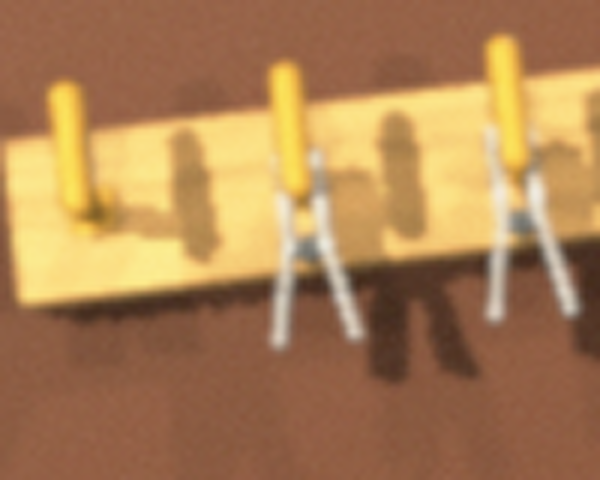

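Request:
{"method": "move_arm", "body": {
  "increments": [
    [[0,0,0,-6.5,80],[3.4,1.5,2,0,80],[3.4,1.5,2.5,0,80],[3.2,1.45,2.5,0,80],[0,0,2.5,0,80],[0,0,1,0,80],[0,0,0,0,80],[0,0,0,0,80]]
  ]
}}

```text
t: 39.42
position: [0.4698, 0.3679, 0.0509]
orientation: [1.916, 2.489, 0.003]
contact_force: [-0.1, 0.6, -0.2]
finger_gap: 0.0589
```

```bash
python3 -c "
from look import *
plan([.4685,.3686,.003],105)
snap('side');s=load('side')[0];cv2.imwrite('pics/s13.png',cv2.resize(s[90:240,110:310],(800,600)))
"
```

```text
t 39.42 gap 58.9 pos [0.4698 0.3679 0.0509] toolx 104.8 tilt z [ 0.002  0.001 -1.   ] turn -0.19 j6 0.19
 shift after turn cm [ 0.11 -0.12  4.79]  shift if before turn [ 0.11 -0.12  4.79] F [-0.1  0.6 -0.2]
```

View pics/s13.png

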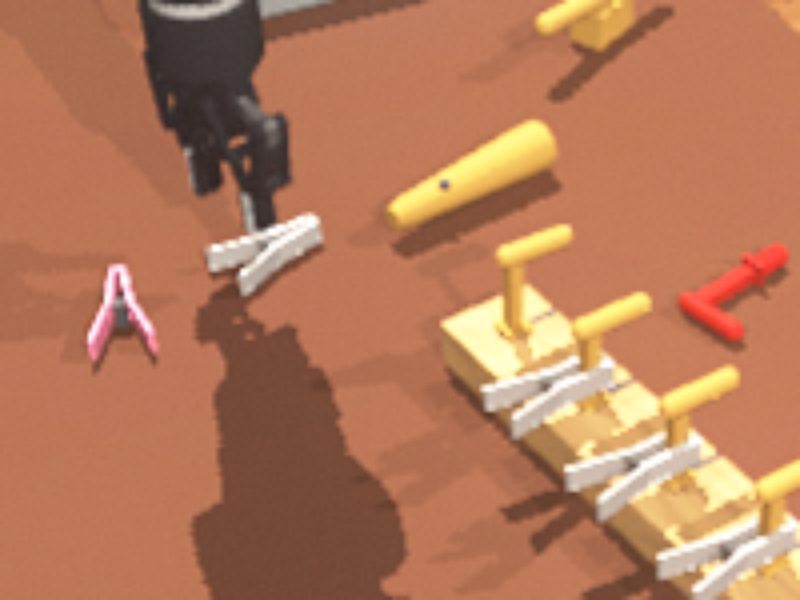

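Run:
```python
from tips import *
c=load('side')
piv=np.array([.4955,.376]);a=np.radians(15);ax=np.array([np.cos(a),np.sin(a)]);n=np.array([-ax[1],ax[0]])
def P(x,y,z): 
    u=proj(c,np.r_[piv+x*ax+y*n,z])[0]; return ((u-np.array([110,90])+.5)*4).round(0)
print('tails',P(-.043,.022,.018),P(-.043,-.022,.018),'jaw',P(.041,0,.018),'piv',P(0,0,.018))
s,p,R=cur()
for k in(-1,1): print(((proj(c,p+R[:,0]*k*.03)[0]-[110,90]+.5)*4).round())
```

```text
tails [206. 248.] [241. 276.] jaw [320. 215.] piv [274. 237.]
[261. 234.]
[213. 197.]
```

Request:
{"method": "move_arm", "body": {
  "increments": [
    [[0.1,-0.1,1.5,0,80],[0,0,2,0,80],[0,0,1.0,0,80],[0,0,0.25,0,80],[0,0,0,0,80]]
  ]
}}

```text
t: 40.1
position: [0.4677, 0.3689, 0.002]
orientation: [-1.915, -2.49, 0.0]
contact_force: [-0.3, 0.1, 0.4]
finger_gap: 0.0583
```

Request:
{"method": "move_arm", "body": {
  "increments": [
    [[0,0,0,0,150],[0,0,0,0,165],[0,0,0,0,180],[0,0,0,0,190],[0,0,0,0,197],[0,0,0,0,197],[0,0,0,0,197]]
  ]
}}

```text
t: 40.98
position: [0.4688, 0.3695, 0.004]
orientation: [1.914, 2.489, 0.004]
contact_force: [-2.2, -1.3, 8.7]
finger_gap: 0.0199
```

Request:
{"method": "move_arm", "body": {
  "increments": [
    [[0,0,-1,0,197],[0,0,-2,0,197],[0,0,-2.5,0,197],[0,0,-2.5,0,197],[0,0,0,6.3,197],[0,0,0,0,197],[0,0,0,0,197]]
  ]
}}

```text
t: 41.85
position: [0.4675, 0.3689, 0.0823]
orientation: [-2.047, -2.383, -0.0]
contact_force: [0.2, -0.1, -1.4]
finger_gap: 0.0196
```

Run:
```python
from plan import *
from pose import *
plan(S(-.105,.135,.055),98.5)
```

```text
t 41.85 gap 19.6 pos [0.4675 0.3689 0.0823] toolx 98.7 tilt z [-0.  0. -1.] turn 0.20 j6 0.30
 shift after turn cm [-20.4   -0.25   2.72]  shift if before turn [-20.4   -0.32   2.72] F [ 0.2 -0.1 -1.4]
```

Request:
{"method": "move_arm", "body": {
  "increments": [
    [[-3.5,0,0,0,197],[-4,0,0,0,197],[-4,0,0,0,197],[-4,0,0.7,0,197],[-3.5,0,1,0,197],[-1.4,-0.3,1,0.2,197],[0,0,0,0,197],[0,0,0,0,197]]
  ]
}}

```text
t: 42.85
position: [0.495, 0.1676, 0.0553]
orientation: [-2.052, -2.379, -0.001]
contact_force: [1.2, -0.1, -0.5]
finger_gap: 0.0196
```

```bash
python3 -c "
from look import *
look(3,'k10')"
```

```text
t 42.85 gap 19.6 pos [0.495  0.1676 0.0553] toolx 98.4 tilt z [ 0.  0. -1.] turn -0.06 j6 -0.07
 shift after turn cm [-0.09  4.91  0.03]  shift if before turn [-0.09  4.91  0.03] F [ 1.2 -0.1 -0.5]
off 168 107 f5
off 168 194 f6
```

View pics/k10.png

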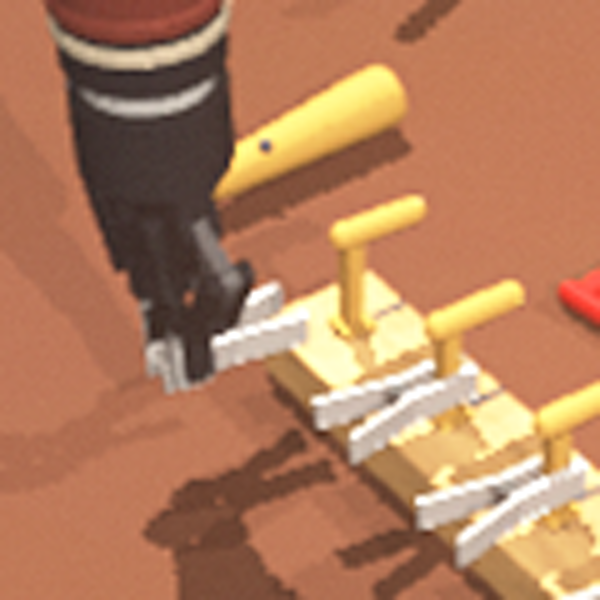

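Request:
{"method": "move_arm", "body": {
  "increments": [
    [[-0.1,1,0,0,197],[0,1,0,0,197],[0,1,0,0,197],[0,1,0,0,197],[0,0.9,0,0,197],[0,0,0,0,197],[0,0,0,0,197]]
  ]
}}

```text
t: 43.82
position: [0.5435, 0.1728, 0.0549]
orientation: [-2.053, -2.377, 0.0]
contact_force: [0.4, -0.1, -0.1]
finger_gap: 0.0195
```

```bash
python3 -c "
from look import *
look(3,'k11')"
```

```text
t 43.83 gap 19.5 pos [0.5435 0.1728 0.0549] toolx 98.4 tilt z [-0.  0. -1.] turn -0.13 j6 -0.07
 shift after turn cm [ 0.11  0.04 -0.01]  shift if before turn [ 0.11  0.04 -0.01] F [ 0.4 -0.1 -0.1]
off 168 107 f5
off 168 194 f6
```

View pics/k11.png

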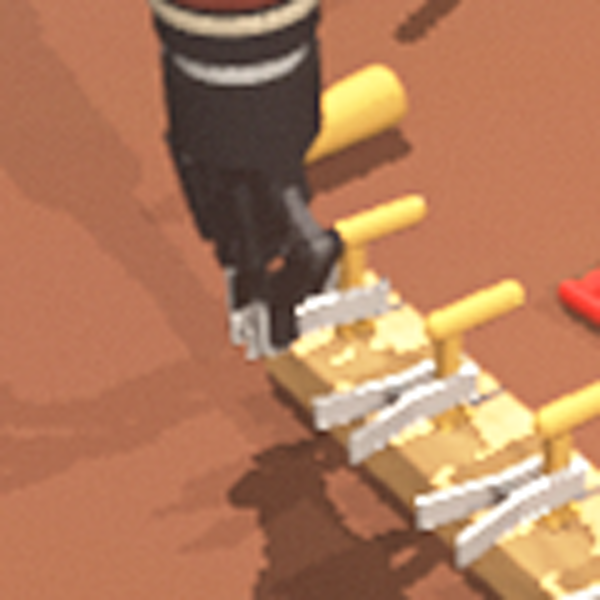

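Request:
{"method": "move_arm", "body": {
  "increments": [
    [[0.1,0,0,0,185],[0,0,0,0,175],[0,0,0,0,165],[0,0,0,0,150],[0,0,0,0,125],[0,0,0,0,115],[0,0,0,0,115],[0,0,0,0,115]]
  ]
}}

```text
t: 44.92
position: [0.5436, 0.1738, 0.055]
orientation: [2.053, 2.378, 0.0]
contact_force: [-0.5, -0.2, -0.3]
finger_gap: 0.0466
```

Request:
{"method": "move_arm", "body": {
  "increments": [
    [[0,0,-1,0,115],[0,0,-2,0,115],[0,0,-2.5,0,115],[0,0,-2.5,0,115],[0,0,-2,0,115],[4,-3,-2,0,115],[5,-2,0,0,115],[5,0,0,0,115],[5,0,0,0,115],[0,0,0,0,115]]
  ]
}}

```text
t: 46.18
position: [0.4654, 0.3573, 0.1758]
orientation: [-2.049, -2.381, -0.001]
contact_force: [-0.2, -0.5, 0.7]
finger_gap: 0.0468
```

```bash
python3 -c "
from look import *
look(3,'k12')
s=load('side')[0];cv2.imwrite('pics/s14.png',cv2.resize(s[280:410,240:380],(646,600)))
s=load('top')[0];cv2.imwrite('pics/t14.png',cv2.resize(s[235:305,380:480],(800,560),interpolation=cv2.INTER_CUBIC))
s=load('top')[0];cv2.imwrite('pics/t15.png',cv2.resize(s[185:265,190:350],(800,400),interpolation=cv2.INTER_CUBIC))
"
```

```text
t 46.17 gap 46.8 pos [0.4654 0.3573 0.1758] toolx 98.6 tilt z [ 0.     0.001 -1.   ] turn 0.10 j6 0.28
 shift after turn cm [-19.3    5.02  12.06]  shift if before turn [-19.31   4.99  12.06] F [-0.2 -0.5  0.7]
off 168 107 f5
off 168 194 f6
```

View pics/k12.png

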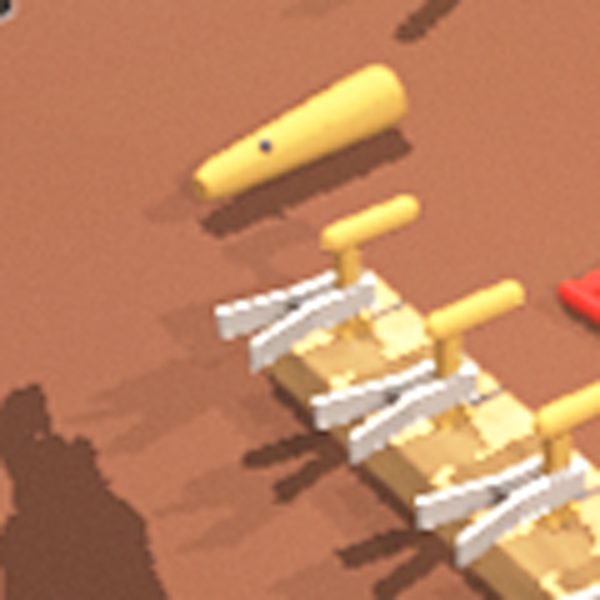

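View pics/t15.png

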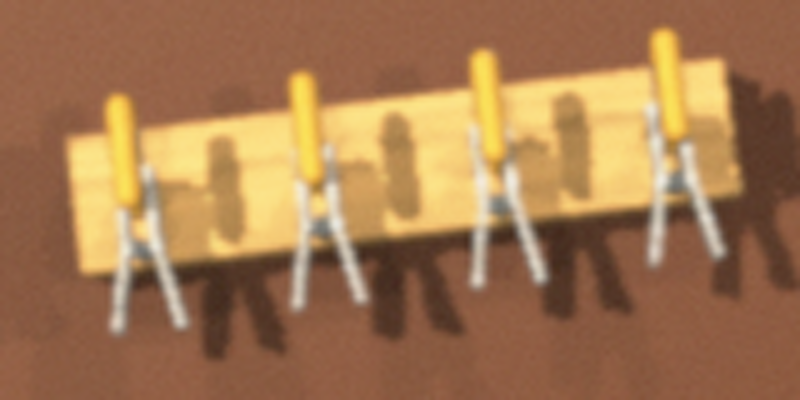

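View pics/s14.png

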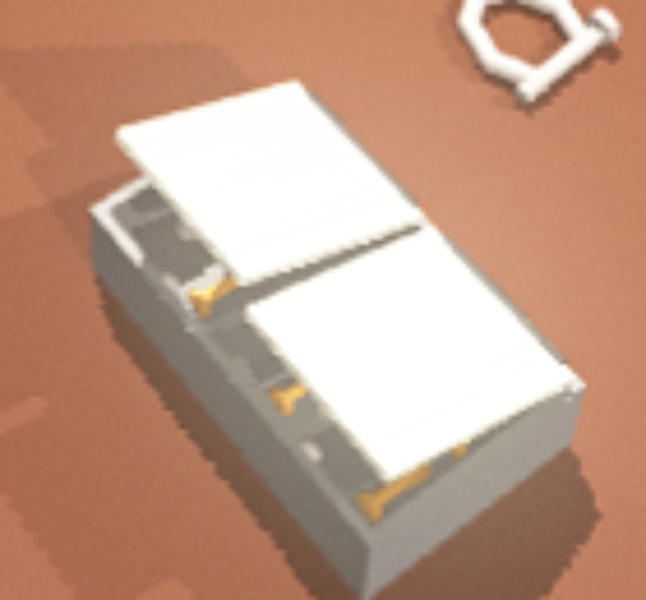

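View pics/t14.png

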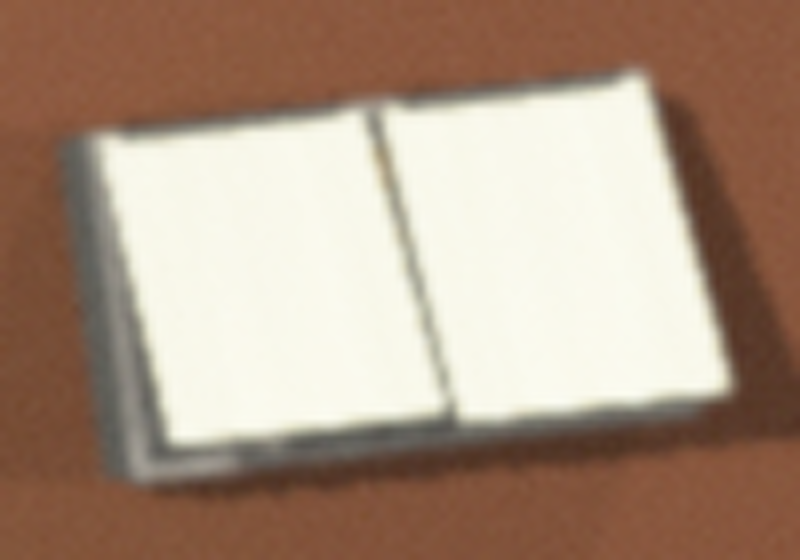

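Run:
```python
from h import *
c=load('side');f=600/130;fx=646/140
for n,(u,v) in dict(FL=(93,210),FR=(365,542),BR=(583,385)).items():
    print('side',n,plane(c,(u+.5)/fx-.5+240,(v+.5)/f-.5+280,.045).round(4))
for n,(u,v) in dict(FRb=(365,597),BRb=(575,447),FLb=(95,268)).items():
    print('side z0',n,plane(c,(u+.5)/fx-.5+240,(v+.5)/f-.5+280,0).round(4))
c=load('top')
for n,(u,v) in dict(FL=(135,485),BL=(95,138),BR=(645,72)).items():
    print('top',n,plane(c,(u+.5)/8-.5+380,(v+.5)/8-.5+235,.045).round(4))
for n,(u,v) in dict(FLb=(108,478),BLb=(62,145)).items():
    print('top z0',n,plane(c,(u+.5)/8-.5+380,(v+.5)/8-.5+235,0).round(4))
```

```text
side FL [ 0.4281 -0.2769  0.045 ]
side FR [ 0.4524 -0.451   0.045 ]
side BR [ 0.5613 -0.4376  0.045 ]
side z0 FRb [ 0.4551 -0.4522  0.    ]
side z0 BRb [ 0.5626 -0.4404  0.    ]
side z0 FLb [ 0.4286 -0.2763  0.    ]
top FL [ 0.4287 -0.2744  0.045 ]
top BL [ 0.5374 -0.2616  0.045 ]
top BR [ 0.563  -0.4369  0.045 ]
top z0 FLb [ 0.4297 -0.2755  0.    ]
top z0 BLb [ 0.5376 -0.2603  0.    ]
```

Request:
{"method": "move_arm", "body": {
  "increments": [
    [[-5,0,0,0,255],[-5,0,0,0,255],[-5,0,0,0,255],[-5,0,0,0,255],[-5,0,0,0,255],[-5,0,0,0,255],[-5,0,0,0,255],[-5,0,0,0,255],[-5,0,0,0,255],[-5,0,0,0,255]]
  ],
  "force": 40
}}

```text
t: 47.52
position: [0.5386, -0.1431, 0.1756]
orientation: [2.055, 2.375, 0.0]
contact_force: [0.4, -0.2, 0.1]
finger_gap: -0.0001
```

Run:
```python
from plan import *
plan([.4715,-.3145,.11],97.8)
```

```text
t 47.52 gap -0.1 pos [ 0.5386 -0.1431  0.1756] toolx 98.3 tilt z [ 0. -0. -1.] turn 0.45 j6 -0.64
 shift after turn cm [-16.07  -8.98   6.56]  shift if before turn [-15.99  -9.1    6.56] F [ 0.4 -0.2  0.1]
```

Request:
{"method": "move_arm", "body": {
  "increments": [
    [[-4,-2.2,0,0,255],[-4,-2.2,0,0,255],[-4,-2.2,0,0,255],[-4,-2.4,0,0,255],[0,0,2,0,255],[0,0,2,0,255],[0,0,1,0,255],[0,0,0,0,255],[0,0,0,0,255]]
  ]
}}

```text
t: 48.65
position: [0.4739, -0.3112, 0.1256]
orientation: [2.052, 2.378, 0.0]
contact_force: [-0.2, 0.4, 0.3]
finger_gap: 0.0005
```

Run:
```python
from plan import *
plan([.4715,-.3145,.049],97.8)
snap('side');s=load('side')[0];cv2.imwrite('pics/s15.png',cv2.resize(s[240:410,210:390],(635,600)))
```

```text
t 48.65 gap 0.5 pos [ 0.4739 -0.3112  0.1256] toolx 98.4 tilt z [ 0.001 -0.    -1.   ] turn 0.63 j6 -0.96
 shift after turn cm [-0.29 -0.29  7.66]  shift if before turn [-0.29 -0.29  7.66] F [-0.2  0.4  0.3]
```

View pics/s15.png

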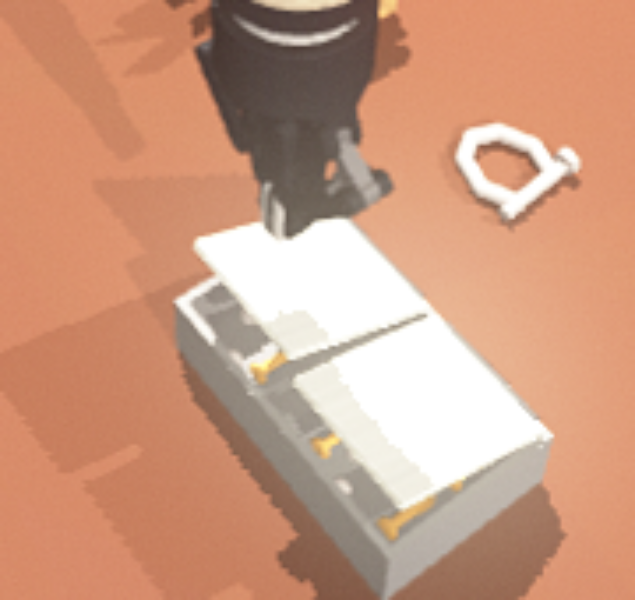

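Request:
{"method": "move_arm", "body": {
  "increments": [
    [[-0.3,-0.3,1,0,255],[0,0,1,0,255],[0,0,0.8,0,255],[0,0,0.5,0,255],[0,0,0.5,0,255],[0,0,0.5,0,255],[0,0,0.5,0,255],[0,0,0.4,0,255],[0,0,0.3,0,255],[0,0,0.3,0,255]]
  ]
}}

```text
t: 49.95
position: [0.471, -0.315, 0.0668]
orientation: [2.053, 2.378, 0.0]
contact_force: [-0.2, 0.5, 0.9]
finger_gap: -0.0004
```

Request:
{"method": "move_arm", "body": {
  "increments": [
    [[0,0,0.2,0,255],[0,0,0.2,0,255],[0,0,0.2,0,255],[0,0,0.2,0,255],[0,0,0.15,0,255],[0,0,0.15,0,255],[0,0,0.1,0,255],[0,0,0.1,0,255],[0,0,0.1,0,255],[0,0,0.1,0,255]]
  ]
}}

```text
t: 51.2
position: [0.471, -0.3148, 0.0517]
orientation: [-2.053, -2.378, -0.001]
contact_force: [-0.3, -0.6, 0.7]
finger_gap: -0.0001
```

Request:
{"method": "move_arm", "body": {
  "increments": [
    [[0,0,0.1,0,255],[0,0,0.1,0,255],[0,0,0.1,0,255],[0,0,0.1,0,255],[0,0,0,0,255]]
  ]
}}

```text
t: 51.82
position: [0.471, -0.3151, 0.0503]
orientation: [2.053, 2.377, -0.001]
contact_force: [-7.8, 5.4, 21.3]
finger_gap: 0.0002
```

Run:
```python
from plan import *
plan([.4715,-.3145,.049],97.8)
snap('side');s=load('side')[0];cv2.imwrite('pics/s16.png',cv2.resize(s[240:410,210:390],(635,600)))
```

```text
t 51.83 gap 0.2 pos [ 0.471  -0.3151  0.0503] toolx 98.4 tilt z [ 0.    -0.001 -1.   ] turn 0.58 j6 -0.97
 shift after turn cm [0.05 0.05 0.12]  shift if before turn [0.05 0.05 0.12] F [-7.8  5.4 21.3]
```

View pics/s16.png

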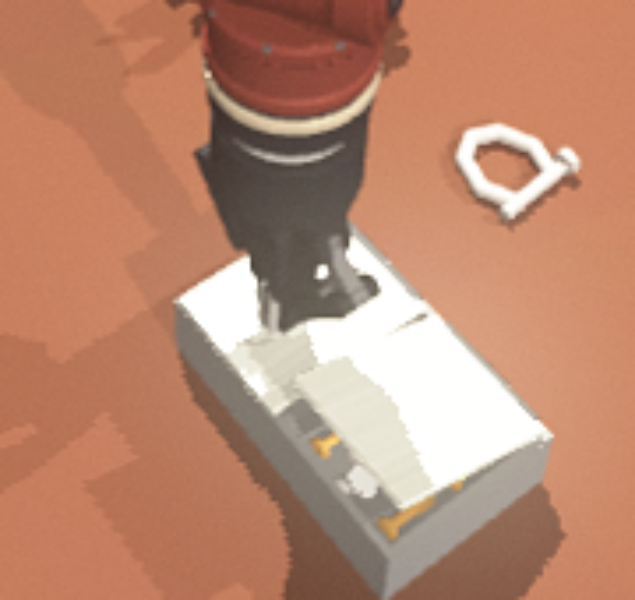

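Request:
{"method": "move_arm", "body": {
  "increments": [
    [[0,0,-0.5,0,255],[0,0,-2,0,255],[0,0,-2.5,0,255],[0,0,-2.5,0,255],[-3,0.1,-1,0,255],[-3,0,0,0,255],[-3,0,0,0,255],[0,0,0,0,255],[0,0,0,0,255]]
  ]
}}

```text
t: 53.0
position: [0.485, -0.4033, 0.1333]
orientation: [-2.053, -2.377, -0.001]
contact_force: [-0.4, 0.2, -0.5]
finger_gap: -0.0001
```

Run:
```python
from plan import *
plan([.4837,-.4036,.049],97.8)
snap('side');s=load('side')[0];cv2.imwrite('pics/s17.png',cv2.resize(s[240:410,210:390],(635,600)))
```

```text
t 53.00 gap -0.1 pos [ 0.485  -0.4033  0.1333] toolx 98.4 tilt z [ 0.     0.001 -1.   ] turn 0.57 j6 -1.05
 shift after turn cm [-0.02 -0.14  8.43]  shift if before turn [-0.02 -0.14  8.43] F [-0.4  0.2 -0.5]
```

View pics/s17.png

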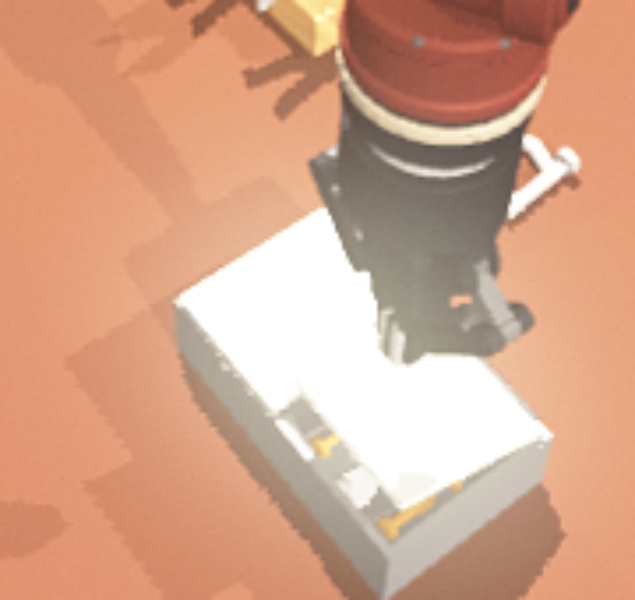

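Cover0 stays shut. Now cover1.

Request:
{"method": "move_arm", "body": {
  "increments": [
    [[0,-0.1,1,0,255],[0,0,1.2,0,255],[0,0,1.2,0,255],[0,0,0.8,0,255],[0,0,0.5,0,255],[0,0,0.5,0,255],[0,0,0.5,0,255],[0,0,0.4,0,255],[0,0,0.3,0,255],[0,0,0.3,0,255]]
  ]
}}

```text
t: 54.3
position: [0.4841, -0.4041, 0.0659]
orientation: [2.053, 2.377, -0.0]
contact_force: [-0.4, 0.3, 1.1]
finger_gap: -0.0
```

Request:
{"method": "move_arm", "body": {
  "increments": [
    [[0,0,0.2,0,255],[0,0,0.2,0,255],[0,0,0.2,0,255],[0,0,0.2,0,255],[0,0,0.15,0,255],[0,0,0.15,0,255],[0,0,0.1,0,255],[0,0,0.1,0,255],[0,0,0.1,0,255],[0,0,0.1,0,255]]
  ]
}}

```text
t: 55.55
position: [0.4841, -0.4038, 0.0509]
orientation: [-2.053, -2.378, -0.0]
contact_force: [-0.9, 1.2, 6.4]
finger_gap: 0.0
```

Request:
{"method": "move_arm", "body": {
  "increments": [
    [[0,0,0.1,0,255],[0,0,0.1,0,255],[0,0,0.1,0,255],[0,0,0,0,255]]
  ]
}}

```text
t: 56.05
position: [0.4842, -0.4042, 0.0504]
orientation: [2.053, 2.377, -0.001]
contact_force: [-6.7, 6.3, 20.3]
finger_gap: 0.0001
```

Request:
{"method": "move_arm", "body": {
  "increments": [
    [[0,0,-0.5,0,255],[0,0,-2,0,255],[0,0,-3,0,255],[0,0,-4,0,255],[0,0,-4,0,255],[-5,0,-3,0,200],[-5,0,0,0,200],[-5,0,0,0,200],[-4,0,0,0,200],[0,0,0,0,200]]
  ]
}}

```text
t: 57.3
position: [0.5107, -0.5942, 0.2092]
orientation: [-2.054, -2.373, -0.002]
contact_force: [-0.2, 0.0, -0.4]
finger_gap: 0.0186
```

```bash
python3 -c "
from look import *
plan([.4837,-.4036,.049],97.8)
for n in('side','top'): snap(n,n+'9.png')
s=load('top')[0];cv2.imwrite('pics/t20.png',cv2.resize(s[175:305,190:490],(800,347),interpolation=cv2.INTER_CUBIC))
s=load('side')[0];cv2.imwrite('pics/s20.png',cv2.resize(s[110:410,180:400],(440,600),interpolation=cv2.INTER_CUBIC))
"
```

```text
t 57.30 gap 18.6 pos [ 0.5107 -0.5942  0.2092] toolx 98.2 tilt z [-0.002  0.003 -1.   ] turn 0.44 j6 -1.17
 shift after turn cm [19.2  -0.07 16.08]  shift if before turn [19.2   0.08 16.08] F [-0.2  0.  -0.4]
```

View pics/t20.png

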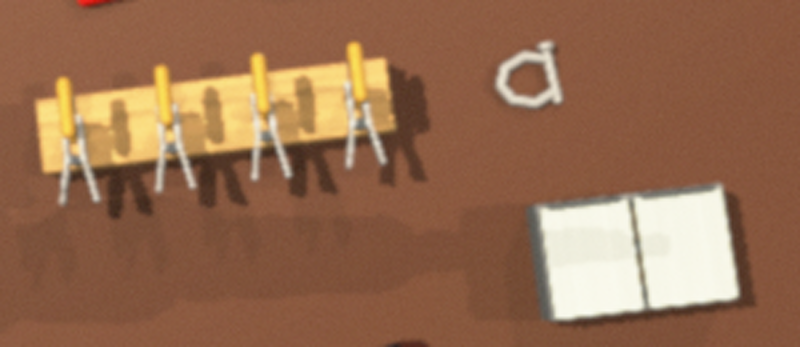

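View pics/s20.png

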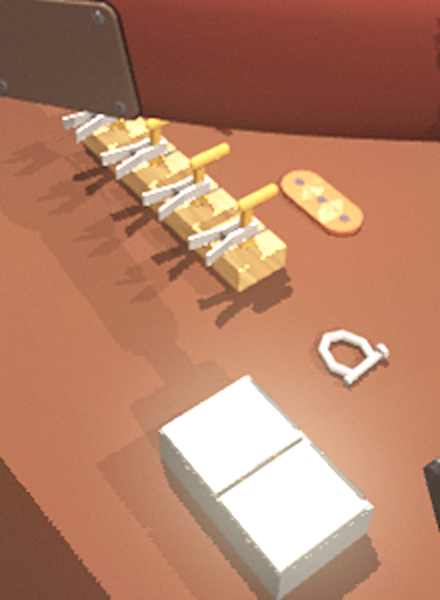

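Run:
```python
from h import *
from pose import *
import stand
c=load('top');F=6;o=(190,185)
for m,d,s,n in stand.stand(c)[:2]: print('stand edge',np.degrees(np.arctan2(d[1],d[0])).round(2),s)
sub=cv2.resize(c[0][185:265,190:350],None,fx=F,fy=F,interpolation=cv2.INTER_CUBIC)
h=cv2.cvtColor(sub,cv2.COLOR_BGR2HSV)
m=((h[...,1]>150)&(h[...,2]>170)&(h[...,0]>17)).astype(np.uint8)
m=cv2.morphologyEx(m,cv2.MORPH_OPEN,np.ones((9,9)))
for i,y in enumerate(YS):
    # lever strip: project region, keep mask pixels whose plane coords lie within lever footprint
    vs,us=np.nonzero(m)
    pts=np.array([us,vs],float).T
    e=proj(c,S(.02,y,.095))[0]
    k=np.linalg.norm((pts+.5)/F-.5+o-e,axis=1)<14
    w=np.array([plane(c,(u+.5)/F-.5+o[0],(v+.5)/F-.5+o[1],.095)[:2] for u,v in pts[k]])
    loc=(w-C)@np.stack([ex,ey],1); loc[:,1]-=y
    q=loc[(loc[:,0]>.0)&(loc[:,0]<.05)&(abs(loc[:,1])<.014)]
    xs=np.arange(.006,.042,.003)
    mid=[(a,(q[(abs(q[:,0]-a)<.0015)][:,1].max()+q[(abs(q[:,0]-a)<.0015)][:,1].min())/2) for a in xs if (abs(q[:,0]-a)<.0015).sum()>3]
    p=np.polyfit(*zip(*mid),1)
    print(i,'lever dev deg %.1f offset mm %.1f tip %.1f n%d'%(np.degrees(np.arctan(p[0])),p[1]*1e3,q[:,0].max()*1e3,len(mid)))
```

```text
stand edge -81.46 0.00016846809696802024
stand edge 98.29 0.002193335707339481
0 lever dev deg 1.2 offset mm -1.0 tip 42.7 n13
1 lever dev deg 1.2 offset mm -0.9 tip 43.2 n13
2 lever dev deg 0.5 offset mm -0.6 tip 42.9 n13
3 lever dev deg -0.2 offset mm 0.6 tip 42.8 n13
```

```bash
python3 -c "
from h import *
print(manip.job_done(), manip.state()['t'])"
```

```text
the job is handed in; nothing more can be done
the job is handed in; nothing more can be done
```

The job is done and handed in at about 57 s of the 208 s allowed.

- **Handles:** I turned all four levers straight back. In the last top view they measured within about 1.2° of the inlaid lines. I read "upright and fully down" from the pictures only, with no direct measurement. When clamp0's handle was clamped it looked as if it leaned a degree or so forward, within its socket play.
- **Clamps:** Each stem has one of the four clamps sprung on from the front, about level and at mid-stem. That uses all four, so none is spare. Three of them were clearly seated in both cameras. In the final side view the arm hid part of the stand, so for the leftmost handle I rely on the views taken just after I placed its clamp.
- **Covers:** I pressed both covers slowly to about 20 N. They stayed shut after I withdrew, seen from both cameras.
- **Bystanders:** I never went near the cheek plate, shackle, lead or look-alikes, but I did not measure them again at the end.

No clamp was seen knocked aside, and I noticed no slackening of the grip. No check failed. The only disagreement was 1–2 mm between the two cameras, which is within the stated calibration.

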